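Fit up a frame cross tube for tack welding

ROBOT

A 7-joint arm with a two-finger parallel gripper is mounted at the origin on the work surface. World frame = base frame: x ahead of the robot, y to its left, z up, the work surface at z = 0. Lengths are in m, angles in rad, forces in N, time in s.
With the tool pointing down it reaches from about 0.425 to 0.925 m from the base axis. Payload 6.8 kg.
Tool frame: the origin (TCP) lies at the very end of the fingers, on their centre line; the grasp point (between the pads) lies 19 mm behind it; z points along the fingers, y is the line along which they close (so a half turn about z gives the same grasp; the last joint's range is limited). The gripper opens to 88 mm and grips with 3 to 60 N. Pads are 20 mm wide; open, the fingers measure 115 mm over their backs; the gripper's body (75 mm by 178 mm) begins 61 mm behind the grasp point.
Start: joints at [1.049, 0.477, 0.022, 1.555, -0.011, 1.109, -0.083], TCP at [0.271, -0.618, 0.198] pointing down, gripper open.
Joint ranges: [-2.96, 2.96], [-0.34, 2.1], [-1.41, 1.46], [0.24, 2.44], [-1.37, 4.51], [0.17, 1.92], [-2.96, 2.96]. Speed limits (rad/s): [2.39, 2.39, 3.14, 3.14, 3.14, 3.14, 3.14].

INTERFACE

Orientations are given as a unit quaternion [x, y, z, w].
In Python, from rig import bot gives the robot as it stands. The module is installed in compiled form; this text tells all that it offers.
- The arm moves only by the tool arm_command, never from a script. Its argument "targets" is a list of rows, each an object with "linear": the shift along the tool's x, y, z in m, a list of three; "spin": the turn about the tool's z in rad; "fingers": the finger opening in m, from 0 to 0.0878. In form: [{"linear": [dx, dy, dz], "spin": spin, "fingers": fingers}, ...]. A call has 1 to 10 rows; each row shifts and turns the commanded pose from where the row before left it, along the tool's axes as they then stand; what a row does not reach is not made up. A row lasts 1/12 s, in which the tool goes at most 41.7 mm and 7.16 degrees, less where a joint would pass 70% of its speed; a pose out of reach is approached as far as the arm can. A call is refused whole if a number of a shift passes 0.0417 or a number of a turn 0.125, either way. A call with a gripper value outside its range is refused whole. The fingers move at their own pace and stop on an object; "grip_force" is the grip in N (left out, the last holds). Time passes only in rows, so rows that do not move let the fingers close. It gives the time, the measured TCP pose, the force, the opening and the grip force at its end, in the units of the state.
- bot.get_state(): the state, without advancing time (a new reading comes with each control period).
- bot.read_camera(name): name is "side" or "top"; returns a dict with "img" (384x512x3 uint8, red, green, blue), "fx", "fy", "cx", "cy" (pixels), "R" (3x3) and "t" (3): a world point X has camera coordinates R X + t. Camera axes: x right, y down, z forward; pixel columns grow to the right and rows downward; lengths in m; the calibration is good to about 2 mm. A picture is of the moment at which its call begins. There is no depth.
- bot.close_job(): hands the job in; it is judged then, once.
The state is a dict: "time": time; "joint_positions": joint angles; "qd": joint speeds; "joint_efforts": joint torques, N m; "eef_pos": TCP position; "orientation": TCP orientation; "force": force on the tool from outside, world axes, zero at the start; "ft_torque": the same for the moment, N m; "opening": opening from 0.0 (shut) to 1.0 (fully open); "grasp_force": force on a finger pad.
Only numpy, scipy, OpenCV 4.12 (cv2) and the standard library are available. Lean on these libraries where they do the work, as an engineer would, in place of code of your own. Each camera call takes 0.05 s, during which the arm holds its last target. There are 200 camera calls.

TASK

Fit up the cross tube for welding: lay the square tube in both saddles of the orange cradle, its ends level with the cradle's ends, and stand the green hold-down weight on top of the tube at its middle. Stand the brass bush on the plate midway in the gap between the cradle and the red stop, and the black boss, flange down, midway in the gap between the cradle and the blue stop, both in line with the tube. Let go of everything and do not knock over the yellow spray can.

Things in the scene. Friction and masses are not known exactly. Their poses are not given: they have to be found in the camera images.
- cradle: Fixed cradle: dark base 120 (its y) x 60 (x) x 6 mm, two orange U saddles, 20 mm long, at y = +-45 mm: floors 42 mm wide, 20 mm up, cheeks to 32 mm, 9 mm thick, ends open. Only the base lies between the saddles (70 mm): room for fingers. Origin: centre of underside, z up, +x away from robot within 0.3 rad. Stops beyond each end. All stands on a steel plate, top at world z = 6 mm.
- red_stop: Fixed red upright block, 30 x 30 mm and 40 mm tall with a 6 mm steel stud on top, in line with the long (y) axis of the cradle, its centre 155 mm from the cradle's centre: an 80 mm wide gap lies between its face and the end of the cradle's base. Origin: centre of its underside, on the steel plate.
- blue_stop: Fixed blue upright block, the same as the red one, at the cradle's other end, its centre 155 mm from the cradle's centre. Origin: centre of its underside, on the steel plate.
- tube: Loose square tube of dark steel, 120 mm long (its own x axis), 30 x 30 mm in section (its ends are closed), about 0.22 kg, lying flat on the steel plate. Its origin is the centre of its underside (15 mm below its middle), z up.
- brass_bush: Loose brass-coloured bush: a ring of 36 mm outer diameter, 18 mm bore, 30 mm tall, about 0.15 kg, standing on end. Its origin is the centre of its underside, z up; grip it across its outside.
- black_boss: Loose black flanged boss: a round flange of 46 mm diameter and 8 mm thick at the bottom with a solid round stem of 28 mm diameter above it, 34 mm tall in all, about 0.12 kg, standing on its flange. Its origin is the centre of its underside, z up; grip it by the stem (8 to 34 mm up).
- weight: Loose green hold-down weight: a round base of 48 mm diameter and 22 mm tall, a neck of 16 mm diameter, and a round grip knob of 28 mm diameter from 32 to 54 mm up, about 0.35 kg, standing upright. Its origin is the centre of its underside, z up; grip it by the knob.
- spray: Bystander: yellow aerosol can standing on the steel plate at the back left, 60 mm diameter, 170 mm tall, loose. Not to be knocked over. Its origin is the centre of its underside, z up; it need not be handled.
Not all that is in view belongs to the job. What is meant by the weight is not pink or white, and is the larger of those in its own colour.

How it is judged:
By the outcome, as a careful person would: the job done as asked, in the order asked, and still so for the second after the job is handed in, with the robot touching nothing.
It also fails if it takes over 109 s, if anything falls off the work surface, if the arm or the gripper's body presses on something with over 40 N, if the wrist force passes 120 N, or if a joint passes its speed limit or range.

## Working session

There is one attempt and no reset: what is moved stays moved. The work goes in short steps, Python scripts to look and compute and a tool call to move; the robot and the scene stay as the last step left them, time stands still between calls to the robot, and variables do not carry over. Pictures are saved under pics/ and viewed, at most 14 in all, crops included, and the job is handed in when it is done.

Besides the shell and the picture viewer there is one more tool, called after "Emit:" as name(argument=value, ...) on one line, values as JSON. arm_command: Moves the arm, as the interface text tells. Its arguments: {"type":"object","properties":{"targets":{"type":"array"},"grip_force":{"type":"number"}},"required":["targets"]}

```bash
mkdir -p pics; python3 - <<'E'
from rig import bot
import cv2,numpy as np
s=bot.get_state();print({k:np.round(v,3).tolist() for k,v in s.items()})
for n in("top","side"):
    c=bot.read_camera(n);cv2.imwrite(f"pics/{n}0.png",c["img"][:,:,::-1])
    R=np.array(c["R"]);print(n,c["fx"],c["cx"],c["cy"],R.round(3).tolist(),(-R.T@np.array(c["t"])).round(3))
E
```

```text
{'time': 0.0, 'joint_positions': [1.049, 0.478, 0.022, 1.556, -0.011, 1.109, -0.083], 'qd': [-0.001, -0.001, -0.001, 0.001, 0.0, 0.001, 0.002], 'joint_efforts': [0.001, -58.286, 1.535, -27.261, -0.054, 0.017, 0.0], 'eef_pos': [0.271, -0.617, 0.197], 'orientation': [0.979, 0.205, -0.0, -0.001], 'force': [0.065, -1.077, 0.323], 'ft_torque': [0.029, -0.015, -0.019], 'grasp_force': 0.0, 'opening': 1.001}
top 415.11808173607943 253.68783394727313 193.48867451320513 [[0.004, -1.0, -0.005], [-0.984, -0.003, -0.178], [0.178, 0.006, -0.984]] [0.248 0.02  1.186]
side 477.107257104088 259.18012934316965 190.5180847355908 [[0.991, -0.13, 0.011], [-0.063, -0.554, -0.83], [0.114, 0.822, -0.557]] [ 0.29  -1.161  0.829]
```

View pics/top0.png

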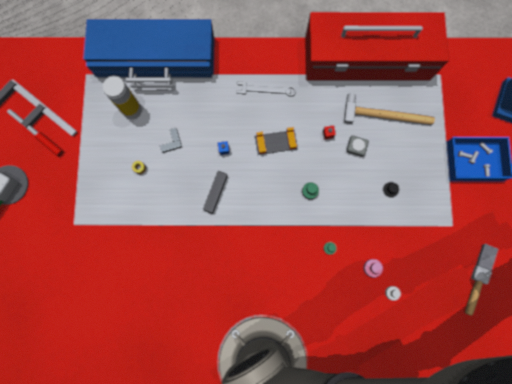

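View pics/side0.png

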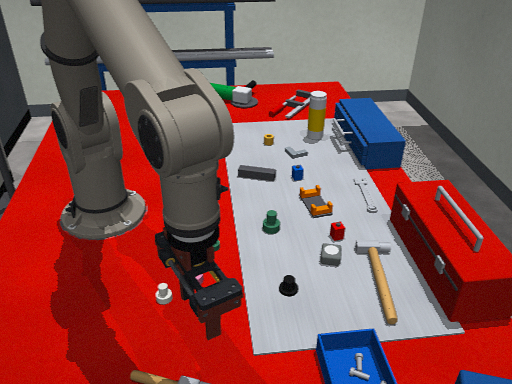

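Top view: candidates for the weight are large green (310,190), small green (330,248), pink (373,268) and white (394,293). I choose the larger green at (310,190). Also seen are bush (139,168), boss (391,189), tube (215,192), cradle (277,141), blue stop (224,148), red stop (329,132) and can (122,97). The side view agrees: weight (271,222), boss (288,286), bush (268,140), tube (257,173), cradle (315,202).

```bash
cat > h.py <<'E'
from rig import bot
import cv2,numpy as np
def cam(n):
    c=bot.read_camera(n);c["R"]=np.array(c["R"]);c["t"]=np.array(c["t"]);c["C"]=-c["R"].T@c["t"];return c
def ray(c,p):
    d=c["R"].T@np.array([(p[0]-c["cx"])/c["fx"],(p[1]-c["cy"])/c["fy"],1.]);return d/np.linalg.norm(d)
def plane(c,p,z):
    d=ray(c,p);return c["C"]+d*(z-c["C"][2])/d[2]
def tri(c1,p1,c2,p2):
    d1,d2=ray(c1,p1),ray(c2,p2);s=np.linalg.lstsq(np.c_[d1,-d2],c2["C"]-c1["C"],rcond=None)[0]
    a,b=c1["C"]+s[0]*d1,c2["C"]+s[1]*d2;return (a+b)/2,np.linalg.norm(a-b)
def proj(c,X):
    q=c["R"]@np.array(X)+c["t"];return np.array([c["fx"]*q[0]/q[2]+c["cx"],c["fy"]*q[1]/q[2]+c["cy"]])
RNG=dict(red=((0,130,60),(6,255,255)),blue=((105,130,50),(125,255,255)),orange=((10,150,120),(22,255,255)),
 brass=((18,90,60),(35,255,255)),green=((60,80,20),(90,255,255)),black=((0,0,0),(180,255,55)),tube=((0,0,0),(180,90,110)))
def blobs(c,col,box,amin=15):
    x0,y0,x1,y1=box;hsv=cv2.cvtColor(c["img"],cv2.COLOR_RGB2HSV)[y0:y1,x0:x1]
    m=cv2.inRange(hsv,*map(np.array,RNG[col]));out=[]
    for k in cv2.findContours(m,cv2.RETR_EXTERNAL,cv2.CHAIN_APPROX_NONE)[0]:
        k=k+np.array([x0,y0]);f=np.zeros(m.shape,np.uint8);cv2.drawContours(f,[k-np.array([x0,y0])],-1,1,-1)
        M=cv2.moments(f,True)
        if M["m00"]>=amin: out.append((M["m00"],np.array([M["m10"]/M["m00"]+x0,M["m01"]/M["m00"]+y0]),cv2.minAreaRect(k)))
    return sorted(out,key=lambda b:-b[0])
E
python3 - <<'E'
from h import *
t,s=cam("top"),cam("side")
B=dict(red=[(315,120,343,145),(325,215,352,245)],blue=[(212,137,236,160),(285,160,308,186)],orange=[(250,120,304,160),(296,180,338,220)],
 brass=[(128,156,152,180),(258,130,280,150)],green=[(296,176,326,206),(258,205,284,238)],black=[(380,178,404,202),(274,270,302,300)],tube=[(198,164,234,220),(232,160,282,185)])
for k,(a,b) in B.items():
    ta,sb=blobs(t,k,a),blobs(s,k,b)
    print(k,[(int(x[0]),x[1].round(1).tolist()) for x in ta],[(int(x[0]),x[1].round(1).tolist()) for x in sb])
    if ta and sb:
        X,e=tri(t,ta[0][1],s,sb[0][1]);print('   tri',X.round(4),round(e,4))
    for x in ta: print('   rect',np.round(x[2][0],1),np.round(x[2][1],1),round(x[2][2],1),'z.021',plane(t,x[1],.021).round(4))
a=cv2.resize(t["img"][110:230,120:420],None,fx=2.6,fy=2.6,interpolation=cv2.INTER_CUBIC);b=cv2.resize(s["img"][120:310,225:355],None,fx=1.5,fy=1.5)
o=np.zeros((600,780,3),np.uint8);o[:312]=a[:312,:780];o[312:312+285,:195]=b
cv2.imwrite("pics/crop1.png",o[:,:,::-1])
E
```

```text
red [(111, [328.8, 131.8])] [(204, [336.7, 231.2])]
   tri [ 0.6394 -0.1919  0.025 ] 0.0043
   rect [328.9 131.9] [11.2 10.4] 78.7 z.021 [ 0.6431 -0.1929  0.021 ]
blue [(109, [223.2, 147.4])] [(143, [297.0, 172.6])]
   tri [0.5916 0.1155 0.0246] 0.0043
   rect [223.  147.5] [11. 10.] 90.0 z.021 [0.5949 0.1157 0.021 ]
orange [(127, [260.7, 142.2]), (126, [291.0, 137.8])] [(168, [321.4, 208.6]), (143, [310.1, 191.9])]
   tri [ 0.6407  0.0051 -0.0458] 0.017
   rect [260.6 141.9] [19.4  6.6] 80.5 z.021 [0.611  0.0065 0.021 ]
   rect [290.8 137.6] [19.6  6.5] 78.7 z.021 [ 0.6245 -0.0819  0.021 ]
brass [(126, [138.2, 166.8])] [(95, [268.1, 139.0])]
   tri [0.5339 0.3602 0.0213] 0.0043
   rect [138.3 166.8] [12.7 10.6] 45.0 z.021 [0.5362 0.3604 0.021 ]
green [(189, [310.0, 190.4])] [(293, [270.9, 222.7])]
   tri [ 0.4672 -0.134   0.024 ] 0.0009
   rect [310.  190.5] [15. 14.] 90.0 z.021 [ 0.4682 -0.1344  0.021 ]
black [(136, [390.8, 189.1])] [(285, [288.1, 286.1])]
   tri [ 0.4735 -0.367   0.0135] 0.0016
   rect [391. 189.] [12. 12.] 90.0 z.021 [ 0.4729 -0.3646  0.021 ]
tube [(456, [215.6, 192.6])] [(450, [256.4, 172.9])]
   tri [0.4611 0.1353 0.0198] 0.0006
   rect [215.6 192.7] [11.1 42. ] 21.3 z.021 [0.4612 0.1352 0.021 ]
```

View pics/crop1.png

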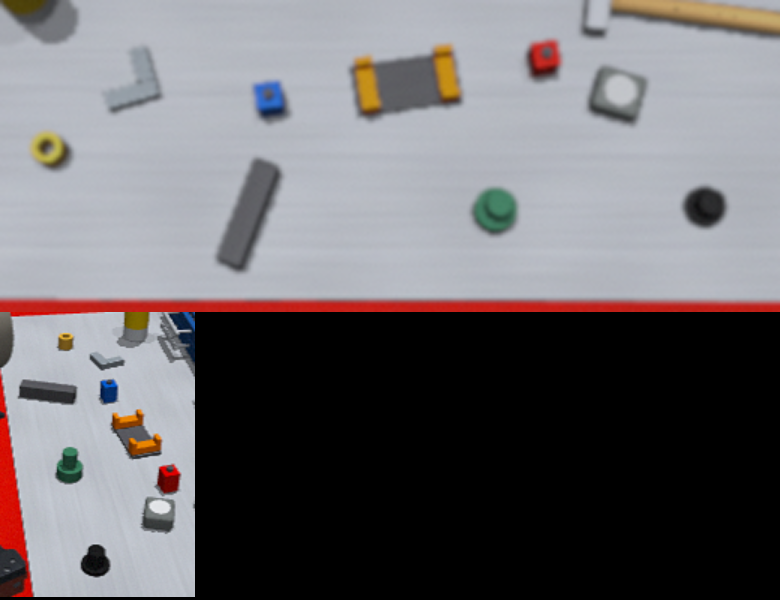

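Crop confirms the choice: the larger green piece, with base and knob, is at top (310,190). Cradle centre ≈ (0.616,-0.038), yaw ≈ 0.154; the stops are 0.311 m apart (should be 0.310). I turn the tool first.

```bash
cat >> h.py <<'E'
def psi():
    x,y,z,w=bot.get_state()["orientation"];return np.arctan2(2*(x*y+z*w),1-2*(y*y+z*z))
def go(X,ps=None):
    s=bot.get_state();p=psi();d=np.array(X)-s["eef_pos"];c,q=np.cos(p),np.sin(p)
    l=[c*d[0]+q*d[1],q*d[0]-c*d[1],-d[2]]
    print("t",round(s["time"],2),"at",np.round(s["eef_pos"],4),"psi",round(p,3),"lin",np.round(l,4),"rows>=",round(np.linalg.norm(l)/.0415,1),"spin",None if ps is None else round(p-ps,3),"open",round(s["opening"],3),"F",np.round(s["force"],1))
E
python3 - <<'E'
from h import *
t=cam("top");r=blobs(t,"tube",(198,164,234,220))[0][2]
P=cv2.boxPoints(r);W=np.array([plane(t,p,.030)[:2] for p in P]);
for i in range(4):
    d=W[(i+1)%4]-W[i];print(np.linalg.norm(d).round(4),np.arctan2(d[1],d[0]).round(3))
print(W.mean(0))
E
```

```text
0.1201 -0.345
0.0319 -1.945
0.1199 2.792
0.0314 1.203
[0.45983021 0.13394734]
```

Emit:
arm_command(targets=[{"linear": [0, 0, 0], "spin": -0.124, "fingers": 0.0878}, {"linear": [0, 0, 0], "spin": -0.124, "fingers": 0.0878}, {"linear": [0, 0, 0], "spin": -0.124, "fingers": 0.0878}, {"linear": [0, 0, 0], "spin": -0.124, "fingers": 0.0878}, {"linear": [0, 0, 0], "spin": -0.124, "fingers": 0.0878}, {"linear": [0, 0, 0], "spin": -0.124, "fingers": 0.0878}, {"linear": [0, 0, 0], "spin": -0.124, "fingers": 0.0878}, {"linear": [0, 0, 0], "spin": -0.124, "fingers": 0.0878}, {"linear": [0, 0, 0], "spin": -0.124, "fingers": 0.0878}, {"linear": [0, 0, 0], "spin": -0.124, "fingers": 0.0878}])

```text
time: 1.08
eef_pos: [0.2713, -0.6179, 0.1977]
orientation: [0.675, 0.738, 0.0, -0.0]
force: [0.7, -0.9, 0.0]
opening: 1.0
grasp_force: 0.0
```

```bash
python3 - <<'E'
from h import *
go([.5,-.3,.2],2.77)
print(np.round(bot.get_state()["joint_positions"],2))
E
```

```text
t 1.08 at [ 0.2713 -0.6179  0.1977] psi 1.66 lin [ 0.2964  0.2561 -0.0023] rows>= 9.4 spin -1.11 open 1.0 F [ 0.7 -0.9  0. ]
[ 1.23  0.49 -0.24  1.54  0.13  1.13  1.05]
```

Emit:
arm_command(targets=[{"linear": [0.0296, 0.0256, 0], "spin": 0, "fingers": 0.0878}, {"linear": [0.0296, 0.0256, 0], "spin": 0, "fingers": 0.0878}, {"linear": [0.0296, 0.0256, 0], "spin": 0, "fingers": 0.0878}, {"linear": [0.0296, 0.0256, 0], "spin": 0, "fingers": 0.0878}, {"linear": [0.0296, 0.0256, 0], "spin": 0, "fingers": 0.0878}, {"linear": [0.0296, 0.0256, 0], "spin": 0, "fingers": 0.0878}, {"linear": [0.0296, 0.0256, 0], "spin": 0, "fingers": 0.0878}, {"linear": [0.0296, 0.0256, 0], "spin": 0, "fingers": 0.0878}, {"linear": [0.0296, 0.0256, 0], "spin": 0, "fingers": 0.0878}, {"linear": [0.0296, 0.0256, 0], "spin": 0, "fingers": 0.0878}])

```text
time: 1.92
eef_pos: [0.5027, -0.3003, 0.198]
orientation: [0.677, 0.736, -0.0, 0.0]
force: [0.3, -1.1, -0.3]
opening: 1.005
grasp_force: 0.0
```

```bash
python3 - <<'E'
from h import *
go([.46,.134,.12],2.79)
E
```

```text
t 1.92 at [ 0.5027 -0.3003  0.198 ] psi 1.653 lin [ 0.4363 -0.0067  0.078 ] rows>= 10.7 spin -1.137 open 1.005 F [ 0.3 -1.1 -0.3]
```

Emit:
arm_command(targets=[{"linear": [0.0412, -0.0007, 0], "spin": 0, "fingers": 0.0878}, {"linear": [0.0412, -0.0007, 0], "spin": 0, "fingers": 0.0878}, {"linear": [0.0412, -0.0007, 0], "spin": 0, "fingers": 0.0878}, {"linear": [0.0412, -0.0007, 0], "spin": 0, "fingers": 0.0878}, {"linear": [0.0412, -0.0007, 0], "spin": 0, "fingers": 0.0878}, {"linear": [0.0412, -0.0007, 0], "spin": 0, "fingers": 0.0878}, {"linear": [0.0412, -0.0007, 0], "spin": 0, "fingers": 0.0878}, {"linear": [0.0412, -0.0007, 0], "spin": 0, "fingers": 0.0878}, {"linear": [0.0412, -0.0007, 0], "spin": 0, "fingers": 0.0878}, {"linear": [0.0412, -0.0007, 0], "spin": 0, "fingers": 0.0878}])

```text
time: 2.75
eef_pos: [0.4603, 0.1098, 0.1981]
orientation: [0.677, 0.736, 0.0, 0.0]
force: [0.5, -0.4, -0.2]
opening: 0.998
grasp_force: 0.0
```

Emit:
arm_command(targets=[{"linear": [0.024, 0, 0.008], "spin": 0, "fingers": 0.0878}, {"linear": [0, 0, 0.008], "spin": -0.124, "fingers": 0.0878}, {"linear": [0, 0, 0.008], "spin": -0.124, "fingers": 0.0878}, {"linear": [0, 0, 0.008], "spin": -0.124, "fingers": 0.0878}, {"linear": [0, 0, 0.008], "spin": -0.124, "fingers": 0.0878}, {"linear": [0, 0, 0.008], "spin": -0.124, "fingers": 0.0878}, {"linear": [0, 0, 0.008], "spin": -0.124, "fingers": 0.0878}, {"linear": [0, 0, 0.008], "spin": -0.124, "fingers": 0.0878}, {"linear": [0, 0, 0.008], "spin": -0.124, "fingers": 0.0878}, {"linear": [0, 0, 0.008], "spin": -0.124, "fingers": 0.0878}])

```text
time: 3.58
eef_pos: [0.4589, 0.132, 0.1175]
orientation: [0.182, 0.983, -0.0, 0.0]
force: [0.6, -0.1, 0.4]
opening: 0.996
grasp_force: 0.0
```

```bash
python3 - <<'E'
from h import *
go([.461,.1345,.010],2.79)
t,s=cam("top"),cam("side")
a=cv2.resize(t["img"][130:250,150:290],None,fx=3,fy=3);b=cv2.resize(s["img"][90:210,190:330],None,fx=2.7,fy=2.7)
o=np.zeros((400,800,3),np.uint8);o[:360,:420]=a;o[:324,420:798]=b;cv2.imwrite("pics/c2.png",o[:,:,::-1])
E
```

```text
t 3.58 at [0.4589 0.132  0.1175] psi 2.776 lin [-0.001   0.0031  0.1075] rows>= 2.6 spin -0.014 open 0.996 F [ 0.6 -0.1  0.4]
```

View pics/c2.png

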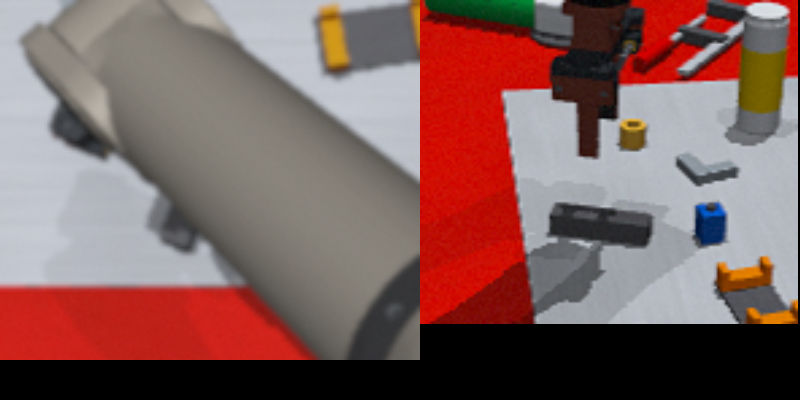

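The side crop shows the fingers at about (590,130), over the tube at (600,222); the arm hides the tube from the top camera. I lower and grip.

Emit:
arm_command(targets=[{"linear": [0, 0.003, 0.03], "spin": -0.014, "fingers": 0.0878}, {"linear": [0, 0, 0.03], "spin": 0, "fingers": 0.0878}, {"linear": [0, 0, 0.025], "spin": 0, "fingers": 0.0878}, {"linear": [0, 0, 0.015], "spin": 0, "fingers": 0.0878}, {"linear": [0, 0, 0.0075], "spin": 0, "fingers": 0.0878}, {"linear": [0, 0, 0], "spin": 0, "fingers": 0.02}, {"linear": [0, 0, 0], "spin": 0, "fingers": 0.02}, {"linear": [0, 0, 0], "spin": 0, "fingers": 0.02}, {"linear": [0, 0, 0], "spin": 0, "fingers": 0.02}, {"linear": [0, 0, 0], "spin": 0, "fingers": 0.02}], grip_force=30)

```text
time: 4.52
eef_pos: [0.4608, 0.135, 0.0113]
orientation: [0.178, 0.984, 0.0, 0.001]
force: [0.1, 0.8, -1.0]
opening: 0.657
grasp_force: 0.0
```

Emit:
arm_command(targets=[{"linear": [0, 0, 0], "spin": 0, "fingers": 0.02}, {"linear": [0, 0, 0], "spin": 0, "fingers": 0.02}, {"linear": [0, 0, 0], "spin": 0, "fingers": 0.02}])

```text
time: 4.77
eef_pos: [0.4601, 0.1348, 0.0106]
orientation: [0.178, 0.984, 0.0, 0.0]
force: [0.4, -0.1, -0.9]
opening: 0.436
grasp_force: 0.0
```

```bash
python3 - <<'E'
from h import *
print(bot.get_state()["grasp_force"]);go([.616,-.038,.12],1.725)
E
```

```text
0.0
t 4.77 at [0.4601 0.1348 0.0106] psi 2.783 lin [-0.2066 -0.1072 -0.1094] rows>= 6.2 spin 1.058 open 0.436 F [ 0.4 -0.1 -0.9]
```

Emit:
arm_command(targets=[{"linear": [0, 0, 0], "spin": 0, "fingers": 0.02}, {"linear": [0, 0, 0], "spin": 0, "fingers": 0.02}, {"linear": [0, 0, 0], "spin": 0, "fingers": 0.02}, {"linear": [0, 0, 0], "spin": 0, "fingers": 0.02}, {"linear": [0, 0, -0.01], "spin": 0, "fingers": 0.02}, {"linear": [0, 0, -0.02], "spin": 0, "fingers": 0.02}, {"linear": [0, 0, -0.03], "spin": 0, "fingers": 0.02}, {"linear": [0, 0, -0.03], "spin": 0, "fingers": 0.02}, {"linear": [0, 0, -0.03], "spin": 0, "fingers": 0.02}, {"linear": [0, 0, 0], "spin": 0, "fingers": 0.02}])

```text
time: 5.6
eef_pos: [0.4625, 0.1363, 0.1354]
orientation: [0.178, 0.984, 0.001, 0.003]
force: [1.2, 1.6, -2.9]
opening: 0.32
grasp_force: 30.0
```

```bash
python3 - <<'E'
from h import *
print(bot.get_state()["grasp_force"]);go([.616,-.038,.12],1.725)
E
```

```text
29.99258726835251
t 5.6 at [0.4625 0.1363 0.1354] psi 2.784 lin [-0.2048 -0.1095  0.0154] rows>= 5.6 spin 1.059 open 0.32 F [ 1.2  1.6 -2.9]
```

Emit:
arm_command(targets=[{"linear": [-0.0256, -0.0137, 0], "spin": 0, "fingers": 0.02}, {"linear": [-0.0256, -0.0137, 0], "spin": 0, "fingers": 0.02}, {"linear": [-0.0256, -0.0137, 0], "spin": 0, "fingers": 0.02}, {"linear": [-0.0256, -0.0137, 0], "spin": 0, "fingers": 0.02}, {"linear": [-0.0256, -0.0137, 0], "spin": 0, "fingers": 0.02}, {"linear": [-0.0256, -0.0137, 0], "spin": 0, "fingers": 0.02}, {"linear": [-0.0256, -0.0137, 0], "spin": 0, "fingers": 0.02}, {"linear": [-0.0256, -0.0137, 0], "spin": 0, "fingers": 0.02}])

```text
time: 6.27
eef_pos: [0.613, -0.0411, 0.1294]
orientation: [0.178, 0.984, -0.0, -0.001]
force: [0.7, 0.6, -2.9]
opening: 0.319
grasp_force: 30.0
```

Emit:
arm_command(targets=[{"linear": [0, 0, 0], "spin": 0.106, "fingers": 0.02}, {"linear": [0, 0, 0], "spin": 0.106, "fingers": 0.02}, {"linear": [0, 0, 0], "spin": 0.106, "fingers": 0.02}, {"linear": [0, 0, 0], "spin": 0.106, "fingers": 0.02}, {"linear": [0, 0, 0], "spin": 0.106, "fingers": 0.02}, {"linear": [0, 0, 0], "spin": 0.106, "fingers": 0.02}, {"linear": [0, 0, 0], "spin": 0.106, "fingers": 0.02}, {"linear": [0, 0, 0], "spin": 0.106, "fingers": 0.02}, {"linear": [0, 0, 0], "spin": 0.106, "fingers": 0.02}, {"linear": [0, 0, 0], "spin": 0.106, "fingers": 0.02}])

```text
time: 7.1
eef_pos: [0.6121, -0.0397, 0.1293]
orientation: [0.653, 0.757, -0.001, -0.001]
force: [0.6, 0.4, -3.3]
opening: 0.316
grasp_force: 30.0
```

```bash
python3 - <<'E'
from h import *
go([.616,-.038,.06],1.725)
t,s=cam("top"),cam("side")
a=cv2.resize(t["img"][90:210,200:340],None,fx=3,fy=3);b=cv2.resize(s["img"][110:260,240:370],None,fx=2.9,fy=2.9)
o=np.zeros((440,800,3),np.uint8);o[:360,:420]=a;o[:435,420:797]=b;cv2.imwrite("pics/c3.png",o[:,:,::-1])
E
```

```text
t 7.1 at [ 0.6121 -0.0397  0.1293] psi 1.719 lin [0.0011 0.0041 0.0693] rows>= 1.7 spin -0.006 open 0.316 F [ 0.6  0.4 -3.3]
```

View pics/c3.png

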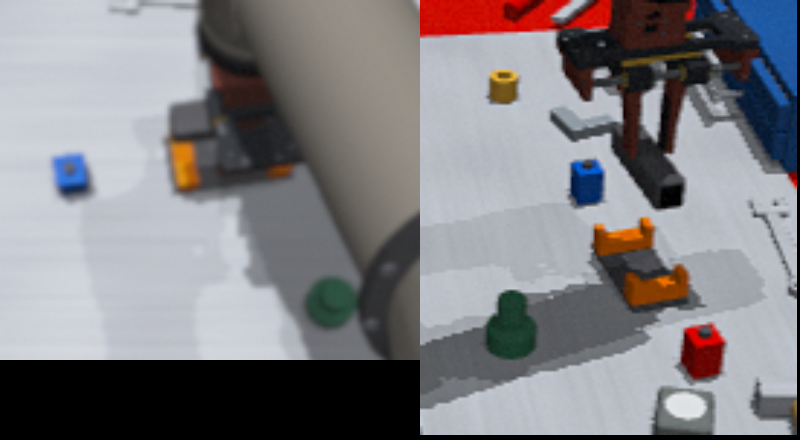

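The tube is held level, aligned above the cradle (side crop: tube end at (670,190), cradle at (640,260)). I lower to just above the saddles and check.

Emit:
arm_command(targets=[{"linear": [0.0011, 0.0041, 0.02], "spin": -0.006, "fingers": 0.02}, {"linear": [0, 0, 0.02], "spin": 0, "fingers": 0.02}, {"linear": [0, 0, 0.02], "spin": 0, "fingers": 0.02}, {"linear": [0, 0, 0.015], "spin": 0, "fingers": 0.02}, {"linear": [0, 0, 0.006], "spin": 0, "fingers": 0.02}, {"linear": [0, 0, 0], "spin": 0, "fingers": 0.02}])

```text
time: 7.7
eef_pos: [0.6155, -0.0379, 0.0474]
orientation: [0.648, 0.762, -0.001, -0.002]
force: [-0.5, 0.0, -2.0]
opening: 0.318
grasp_force: 30.0
```

```bash
python3 - <<'E'
from h import *
go([.616,-.038,.031],1.725)
t,s=cam("top"),cam("side")
a=cv2.resize(t["img"][110:180,240:320],None,fx=5,fy=5);b=cv2.resize(s["img"][160:230,280:350],None,fx=5.6,fy=5.6)
o=np.zeros((400,800,3),np.uint8);o[:350,:400]=a;o[:392,400:792]=b;cv2.imwrite("pics/c4.png",o[:,:,::-1])
E
```

```text
t 7.7 at [ 0.6155 -0.0379  0.0474] psi 1.732 lin [-0.0001  0.0005  0.0164] rows>= 0.4 spin 0.007 open 0.318 F [-0.5  0.  -2. ]
```

View pics/c4.png

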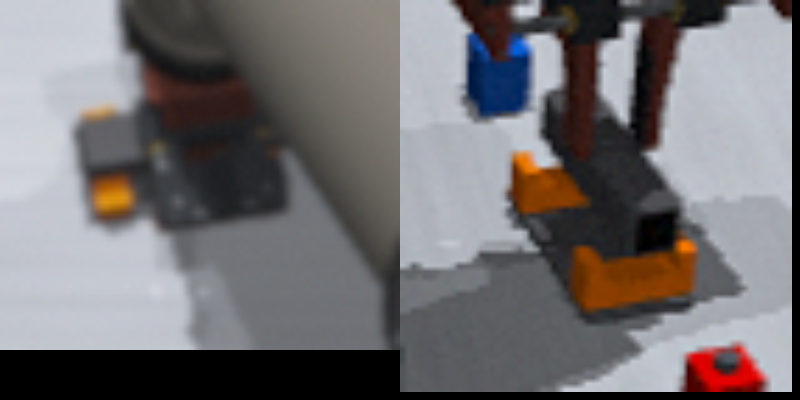

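```bash
python3 - <<'E'
from h import *
t,s=cam("top"),cam("side")
y=.154;R=np.array([[np.cos(y),-np.sin(y)],[np.sin(y),np.cos(y)]]);C=np.array([.616,-.038])
def W(x,yy,z): return [*(C+R@[x,yy]),z]
print("side proj base corners",[proj(s,W(a,b,.012)).round(1).tolist() for a,b in((-.03,-.06),(.03,-.06),(-.03,.06))])
print("side cheek tops near",[proj(s,W(a,-.06,.038)).round(1).tolist() for a in(-.03,-.021,.021,.03)])
print("side red c",proj(s,W(0,-.155,.026)).round(1),"blue",proj(s,W(0,.155,.026)).round(1))
print("top cheeks L",[proj(t,W(a,.06,.038)).round(1).tolist() for a in(-.03,.03)],"R",[proj(t,W(a,-.06,.038)).round(1).tolist() for a in(-.03,.03)])
p=np.array(bot.get_state()["eef_pos"]);c=np.array([p[0],p[1]]);zb=p[2]-.0046
e=c+R@[0,-.06]
print("tube end exp side",[proj(s,[*(e+R@[a,0]),zb+b]).round(1).tolist() for a,b in((-.015,0),(.015,0),(-.015,.03),(.015,.03))])
def up(c,x0,y0,x1,y1,k): return cv2.resize(c["img"][y0:y1,x0:x1],None,fx=k,fy=k,interpolation=cv2.INTER_NEAREST)
for b in blobs(s,"orange",(296,180,345,222)): print(b[0],b[1],cv2.boxPoints(b[2]).round(1).tolist())
E
```

```text
side proj base corners [[313.7, 216.0], [333.1, 212.6], [299.1, 193.2]]
side cheek tops near [[314.4, 208.6], [317.4, 208.1], [331.1, 205.8], [334.0, 205.3]]
side red c [337.6 230.5] blue [297.9 172.1]
top cheeks L [[257.2, 151.8], [254.1, 131.9]] R [[298.6, 145.7], [295.1, 125.9]]
tube end exp side [[320.3, 205.4], [330.1, 203.7], [321.2, 196.6], [331.1, 195.0]]
121.0 [321.87603306 209.34710744] [[311.8999938964844, 204.0], [331.8999938964844, 202.89999389648438], [332.5, 213.10000610351562], [312.5, 214.3000030517578]]
70.0 [305.35714286 193.01428571] [[299.79998779296875, 187.3000030517578], [310.70001220703125, 184.8000030517578], [313.1000061035156, 195.3000030517578], [302.20001220703125, 197.6999969482422]]
```

```bash
python3 - <<'E'
from h import *
t,s=cam("top"),cam("side")
for n,T,S,z in(("red",(328.8,131.8),(336.7,231.2),.026),("blue",(223.2,147.4),(297,172.6),.026),("cradle",(275.85,140),(315.75,200.25),.028),("tube0",(215.6,192.6),(256.4,172.9),.021),("weight",(310,190.4),(270.9,222.7),.024)):
    print(n,"top",plane(t,T,z).round(4)[:2],"side",plane(s,S,z).round(4)[:2])
E
```

```text
red top [ 0.6414 -0.1919] side [ 0.6365 -0.1939]
blue top [0.5935 0.1152] side [0.5889 0.1126]
cradle top [ 0.6156 -0.0374] side [ 0.6127 -0.0483]
tube0 top [0.4612 0.1351] side [0.4605 0.1334]
weight top [ 0.4678 -0.1339] side [ 0.4668 -0.134 ]
```

Emit:
arm_command(targets=[{"linear": [-0.001, -0.0019, 0.006], "spin": 0.006, "fingers": 0.02}, {"linear": [0, 0, 0.006], "spin": 0, "fingers": 0.02}, {"linear": [0, 0, 0.003], "spin": 0, "fingers": 0.02}, {"linear": [0, 0, 0.0015], "spin": 0, "fingers": 0.02}, {"linear": [0, 0, 0], "spin": 0, "fingers": 0.02}, {"linear": [0, 0, 0], "spin": 0, "fingers": 0.02}])

```text
time: 8.5
eef_pos: [0.6156, -0.039, 0.0327]
orientation: [0.651, 0.759, -0.0, -0.0]
force: [0.3, -0.2, -2.1]
opening: 0.319
grasp_force: 30.0
```

```bash
python3 - <<'E'
from h import *
go([.6138,-.0392,.031],1.725)
s=cam("side")
b=cv2.resize(s["img"][160:230,280:350],None,fx=8,fy=8,interpolation=cv2.INTER_CUBIC)
cv2.imwrite("pics/c5.png",b[:,:,::-1])
E
```

```text
t 8.5 at [ 0.6156 -0.039   0.0327] psi 1.724 lin [ 0.0001 -0.0018  0.0017] rows>= 0.1 spin -0.001 open 0.319 F [ 0.3 -0.2 -2.1]
```

View pics/c5.png

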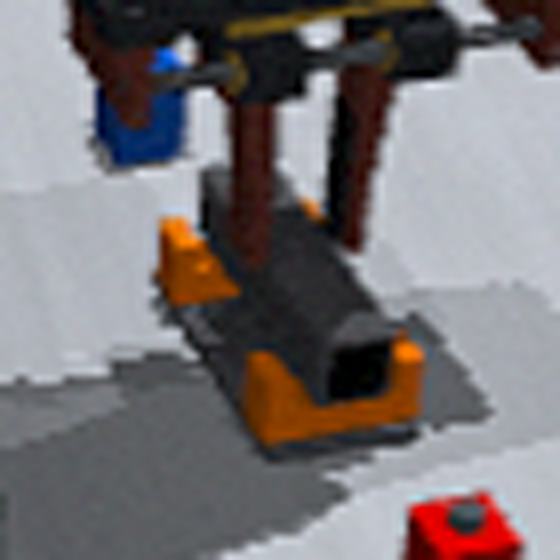

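The side crop shows the near tube face at (358,370) off to the right in the saddle (cheeks 245 to 425, centre 335). I shift by -5 mm in x and then lower.

Emit:
arm_command(targets=[{"linear": [0, -0.003, -0.001], "spin": 0, "fingers": 0.02}, {"linear": [0, -0.002, 0], "spin": 0, "fingers": 0.02}, {"linear": [0, 0, 0.001], "spin": 0, "fingers": 0.02}, {"linear": [0, 0, 0], "spin": 0, "fingers": 0.02}, {"linear": [0, 0, 0], "spin": 0, "fingers": 0.02}])

```text
time: 8.97
eef_pos: [0.6107, -0.0399, 0.0329]
orientation: [0.651, 0.759, 0.0, 0.0]
force: [0.2, -0.4, -3.2]
opening: 0.319
grasp_force: 30.0
```

```bash
python3 - <<'E'
from h import *
go([.6108,-.0392,.031],1.725)
s=cam("side")
b=cv2.resize(s["img"][160:230,280:350],None,fx=8,fy=8,interpolation=cv2.INTER_CUBIC)
cv2.imwrite("pics/c6.png",b[:,:,::-1])
E
```

```text
t 8.97 at [ 0.6107 -0.0399  0.0329] psi 1.724 lin [0.0007 0.0003 0.0019] rows>= 0.0 spin -0.001 open 0.319 F [ 0.2 -0.4 -3.2]
```

View pics/c6.png

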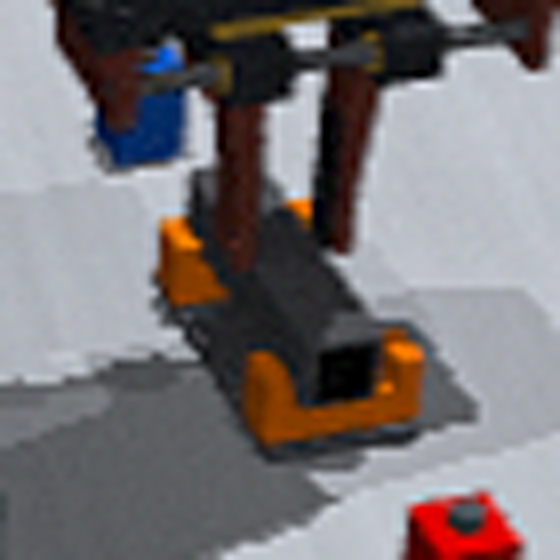

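Emit:
arm_command(targets=[{"linear": [0, -0.0015, 0.001], "spin": 0, "fingers": 0.02}, {"linear": [0, 0, 0.001], "spin": 0, "fingers": 0.02}, {"linear": [0, 0, 0.0005], "spin": 0, "fingers": 0.02}, {"linear": [0, 0, 0], "spin": 0, "fingers": 0.02}, {"linear": [0, 0, 0], "spin": 0, "fingers": 0.036}, {"linear": [0, 0, 0], "spin": 0, "fingers": 0.05}, {"linear": [0, 0, 0], "spin": 0, "fingers": 0.06}, {"linear": [0, 0, 0], "spin": 0, "fingers": 0.06}, {"linear": [0, 0, 0], "spin": 0, "fingers": 0.06}, {"linear": [0, 0, 0], "spin": 0, "fingers": 0.06}])

```text
time: 9.85
eef_pos: [0.6093, -0.0401, 0.0304]
orientation: [0.651, 0.759, 0.0, 0.0]
force: [-0.5, -0.2, 0.1]
opening: 0.675
grasp_force: 0.0
```

Emit:
arm_command(targets=[{"linear": [0, 0, -0.01], "spin": 0, "fingers": 0.06}, {"linear": [0, 0, -0.02], "spin": 0, "fingers": 0.06}, {"linear": [0, 0, -0.03], "spin": 0, "fingers": 0.06}, {"linear": [0, 0, -0.04], "spin": 0, "fingers": 0.06}, {"linear": [0, 0, -0.02], "spin": 0, "fingers": 0.06}])

```text
time: 10.27
eef_pos: [0.611, -0.0396, 0.1553]
orientation: [0.651, 0.759, 0.002, 0.002]
force: [1.4, 0.1, 0.3]
opening: 0.682
grasp_force: 0.0
```

```bash
python3 - <<'E'
from h import *
go([.467,-.134,.12],1.725)
E
```

```text
t 10.27 at [ 0.611  -0.0396  0.1553] psi 1.724 lin [-0.0713 -0.1567  0.0353] rows>= 4.2 spin -0.001 open 0.682 F [1.4 0.1 0.3]
```

Emit:
arm_command(targets=[{"linear": [-0.0119, -0.0261, 0], "spin": 0, "fingers": 0.06}, {"linear": [-0.0119, -0.0261, 0], "spin": 0, "fingers": 0.06}, {"linear": [-0.0119, -0.0261, 0], "spin": 0, "fingers": 0.06}, {"linear": [-0.0119, -0.0261, 0], "spin": 0, "fingers": 0.06}, {"linear": [-0.0119, -0.0261, 0], "spin": 0, "fingers": 0.06}, {"linear": [-0.0119, -0.0261, 0], "spin": 0, "fingers": 0.06}, {"linear": [0, 0, 0.02], "spin": 0, "fingers": 0.06}, {"linear": [0, 0, 0.015], "spin": 0, "fingers": 0.06}, {"linear": [0, 0, 0], "spin": 0, "fingers": 0.06}])

```text
time: 11.02
eef_pos: [0.4632, -0.1347, 0.114]
orientation: [0.651, 0.759, -0.001, -0.001]
force: [0.1, 0.2, -0.0]
opening: 0.683
grasp_force: 0.0
```

```bash
python3 - <<'E'
from h import *
go([.467,-.134,.032],1.725)
t,s=cam("top"),cam("side")
a=cv2.resize(t["img"][115:170,240:320],None,fx=5,fy=5,interpolation=cv2.INTER_CUBIC);b=cv2.resize(s["img"][160:240,255:335],None,fx=5,fy=5,interpolation=cv2.INTER_CUBIC)
o=np.zeros((400,800,3),np.uint8);o[:275,:400]=a;o[:400,400:800]=b;cv2.imwrite("pics/c7.png",o[:,:,::-1])
E
```

```text
t 11.02 at [ 0.4632 -0.1347  0.114 ] psi 1.723 lin [0.0002 0.0038 0.082 ] rows>= 2.0 spin -0.002 open 0.683 F [ 0.1  0.2 -0. ]
```

View pics/c7.png

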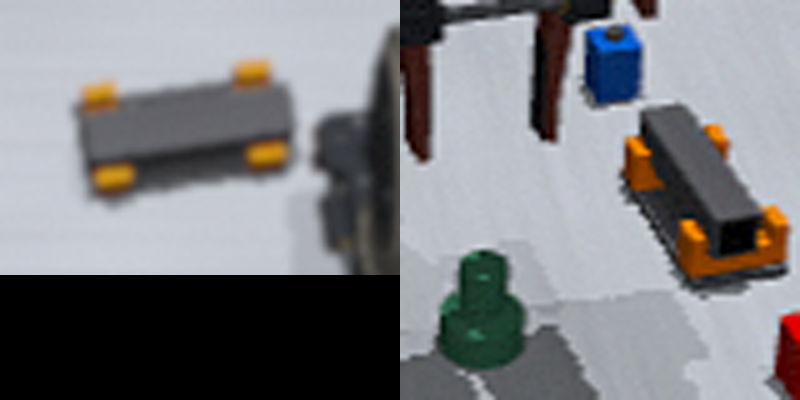

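The tube sits in both saddles, ends flush (top crop: tube from x 78 to 292, saddles 80 to 287). Now the weight.

Emit:
arm_command(targets=[{"linear": [0, 0.0035, 0.025], "spin": 0, "fingers": 0.06}, {"linear": [0, 0, 0.025], "spin": 0, "fingers": 0.06}, {"linear": [0, 0, 0.02], "spin": 0, "fingers": 0.06}, {"linear": [0, 0, 0.01], "spin": 0, "fingers": 0.06}, {"linear": [0, 0, 0.001], "spin": 0, "fingers": 0.018}, {"linear": [0, 0, 0], "spin": 0, "fingers": 0.018}, {"linear": [0, 0, 0], "spin": 0, "fingers": 0.018}, {"linear": [0, 0, 0], "spin": 0, "fingers": 0.018}, {"linear": [0, 0, 0], "spin": 0, "fingers": 0.018}, {"linear": [0, 0, 0], "spin": 0, "fingers": 0.018}])

```text
time: 11.95
eef_pos: [0.4686, -0.1344, 0.0352]
orientation: [0.651, 0.759, -0.0, 0.0]
force: [0.3, 0.9, 12.0]
opening: 0.265
grasp_force: 6.9
```

Emit:
arm_command(targets=[{"linear": [0, 0, 0], "spin": 0, "fingers": 0.018}, {"linear": [0, 0, 0], "spin": 0, "fingers": 0.018}, {"linear": [0, 0, 0], "spin": 0, "fingers": 0.018}])

```text
time: 12.2
eef_pos: [0.4692, -0.1345, 0.0355]
orientation: [0.651, 0.759, -0.0, 0.001]
force: [-2.2, -1.1, 8.1]
opening: 0.206
grasp_force: 4.3
```

```bash
python3 - <<'E'
from h import *
print(bot.get_state()["grasp_force"]);go([.467,-.134,.032])
t=cam("top")
for z in (.056,.041):
  for b in blobs(t,"tube",(252,118,302,158),100): print(b[0],plane(t,b[1],z).round(4))
E
```

```text
4.30671553755019
t 12.2 at [ 0.4692 -0.1345  0.0355] psi 1.723 lin [ 0.0009 -0.0021  0.0035] rows>= 0.1 spin None open 0.206 F [-2.2 -1.1  8.1]
600.0 [ 0.6012 -0.0377  0.056 ]
600.0 [ 0.6059 -0.0385  0.041 ]
```

```bash
python3 - <<'E'
from h import *
t,s=cam("top"),cam("side")
b=cv2.resize(s["img"][180:250,235:305],None,fx=6,fy=6,interpolation=cv2.INTER_CUBIC);a=cv2.resize(t["img"][155:225,280:350],None,fx=5,fy=5,interpolation=cv2.INTER_CUBIC)
o=np.zeros((420,780,3),np.uint8);o[:,:420]=b;o[:350,420:770]=a
cv2.imwrite("pics/c8.png",o[:,:,::-1])
E
```

```text
(no output)
```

View pics/c8.png

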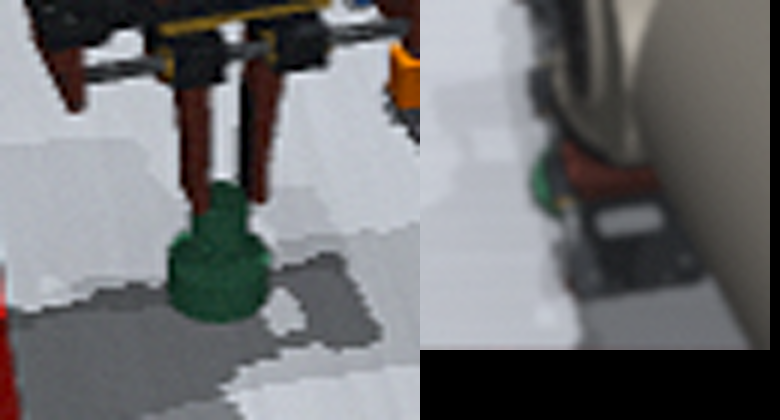

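```bash
python3 - <<'E'
from h import *
s=cam("side")
print("knob top",plane(s,(235+225/6,180+190/6),.060).round(4),"tips",plane(s,(235+229/6,180+206/6),.0355).round(4))
print("proj tcp",(proj(s,[.4692,-.1345,.0355])-[235,180])*6, "proj weight top",(proj(s,[.468,-.134,.06])-[235,180])*6,"bottom",(proj(s,[.468,-.134,.006])-[235,180])*6)
for dy in (-.03,-.02,-.01): print(dy,(proj(s,[.468,-.134+dy,.06])-[235,180])*6,(proj(s,[.468,-.134+dy,.006])-[235,180])*6)
E
```

```text
knob top [ 0.4706 -0.1322  0.06  ] tips [ 0.4763 -0.1119  0.0355]
proj tcp [221.30866717 236.46978815] proj weight top [219.92686854 192.78548675] bottom [216.91631027 286.83658283]
-0.03 [230.20347888 232.79630078] [226.89758886 327.70738369]
-0.02 [226.73380551 219.28752196] [223.52861489 313.9122909 ]
-0.01 [223.30855125 205.95168391] [220.20178398 300.28976323]
```

The fingers look closed behind the knob (tips at about (205,212) and (258,200), hidden by the knob at (222,215)), with too small an opening of 18 mm. I open, rise and re-measure.

Emit:
arm_command(targets=[{"linear": [0, 0, -0.002], "spin": 0, "fingers": 0.07}, {"linear": [0, 0, 0], "spin": 0, "fingers": 0.07}, {"linear": [0, 0, 0], "spin": 0, "fingers": 0.07}, {"linear": [0, 0, 0], "spin": 0, "fingers": 0.07}, {"linear": [0, 0, 0], "spin": 0, "fingers": 0.07}, {"linear": [0, 0, 0], "spin": 0, "fingers": 0.07}, {"linear": [0, 0, 0], "spin": 0, "fingers": 0.07}, {"linear": [0, 0, -0.02], "spin": 0, "fingers": 0.07}, {"linear": [0, 0, -0.03], "spin": 0, "fingers": 0.07}, {"linear": [0, 0, -0.03], "spin": 0, "fingers": 0.07}])

```text
time: 13.23
eef_pos: [0.4678, -0.1335, 0.1166]
orientation: [0.651, 0.759, -0.0, -0.001]
force: [0.8, -0.5, 0.2]
opening: 0.794
grasp_force: 0.0
```

```bash
python3 - <<'E'
from h import *
go([.467,-.134,.032])
t,s=cam("top"),cam("side")
for b in blobs(s,"green",(250,195,300,250)): print("side",b[0],b[1],cv2.boxPoints(b[2]).round(1).tolist())
for b in blobs(t,"green",(285,165,345,215)): print("top",b[0],b[1])
print((proj(s,bot.get_state()["eef_pos"])-[220,160])*5)
b=cv2.resize(s["img"][160:260,220:320],None,fx=5,fy=5,interpolation=cv2.INTER_CUBIC)
cv2.imwrite("pics/c9.png",b[:,:,::-1])
E
```

```text
t 13.23 at [ 0.4678 -0.1335  0.1166] psi 1.724 lin [-0.0004 -0.0008  0.0846] rows>= 2.0 spin None open 0.794 F [ 0.8 -0.5  0.2]
side 289.0 [270.78892734 222.67474048] [[263.0, 210.0], [279.0, 210.0], [279.0, 233.0], [263.0, 233.0]]
top 96.0 [307.08333333 190.79166667]
[268.74640995 168.51444417]
```

View pics/c9.png

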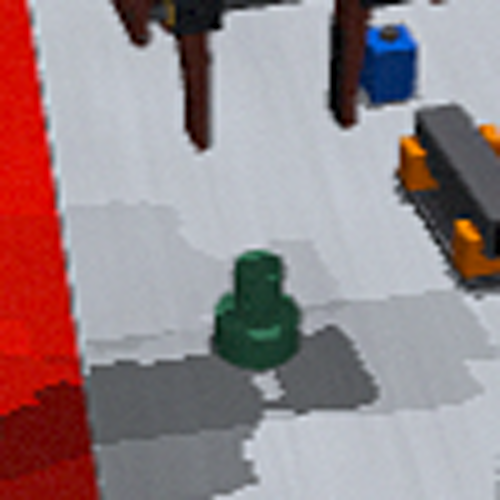

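```bash
python3 - <<'E'
from h import *
s=cam("side");p=np.array(bot.get_state()["eef_pos"]);u=np.array([.988,.152,0])
for dz in(0,.01,.02,.03): print(dz,[(proj(s,p+k*.040*u+[0,0,dz])).round(1).tolist() for k in(-1,1)])
for n,m in (("L",(260,189.6)),("R",(289,184.4))):
    # intersect ray with vertical plane through fingers
    nrm=np.array([-.152,.988,0]);d=ray(s,m);print(n,(s["C"]+d*(nrm@(p-s["C"]))/(nrm@d)).round(4))
st=bot.get_state();print({k:np.round(st[k],4) for k in st})
E
```

```text
0 [[258.6, 196.7], [287.5, 192.2]]
0.01 [[258.7, 193.5], [287.6, 189.0]]
0.02 [[258.7, 190.3], [287.8, 185.9]]
0.03 [[258.7, 187.1], [288.0, 182.7]]
L [ 0.4344 -0.1399  0.1399]
R [ 0.513  -0.1278  0.1424]
{'time': np.float64(13.3833), 'joint_positions': array([ 0.5784,  0.3141, -0.5026,  2.0448,  0.2054,  0.8255,  0.1096]), 'qd': array([-0.0075,  0.0418,  0.0166,  0.0467,  0.0144, -0.0201, -0.0101]), 'joint_efforts': array([  0.0833, -42.2675,  -3.6625, -23.0372,  -0.1949,   0.2165,
         0.1332]), 'eef_pos': array([ 0.4704, -0.1344,  0.1183]), 'orientation': array([0.6511, 0.759 , 0.0009, 0.0022]), 'force': array([ 0.0377,  0.4154, -0.02  ]), 'ft_torque': array([-0.0365, -0.1067,  0.029 ]), 'grasp_force': np.float64(0.0), 'opening': np.float64(0.7963)}
```

The tips appear about 22 mm higher than the reported TCP (seen at (260,190) and (289,184), projected rows 197 and 192). That explains the slip off the knob's top. I retry lower, watching the opening; a stop near 48 mm would mean the base.

Emit:
arm_command(targets=[{"linear": [0, 0, 0.03], "spin": 0, "fingers": 0.065}, {"linear": [0, 0, 0.03], "spin": 0, "fingers": 0.065}, {"linear": [0, 0, 0.025], "spin": 0, "fingers": 0.065}, {"linear": [0, 0, 0.014], "spin": 0, "fingers": 0.065}, {"linear": [0, 0, 0.007], "spin": 0, "fingers": 0.065}, {"linear": [0, 0, 0], "spin": 0, "fingers": 0.05}, {"linear": [0, 0, 0], "spin": 0, "fingers": 0.035}, {"linear": [0, 0, 0], "spin": 0, "fingers": 0.035}, {"linear": [0, 0, 0], "spin": 0, "fingers": 0.035}, {"linear": [0, 0, 0], "spin": 0, "fingers": 0.035}], grip_force=15)

```text
time: 14.22
eef_pos: [0.4694, -0.1342, 0.0112]
orientation: [0.651, 0.759, 0.0, 0.001]
force: [-0.4, -0.5, 0.3]
opening: 0.416
grasp_force: 0.0
```

Emit:
arm_command(targets=[{"linear": [0, 0, 0], "spin": 0, "fingers": 0.02}, {"linear": [0, 0, 0], "spin": 0, "fingers": 0.02}, {"linear": [0, 0, 0], "spin": 0, "fingers": 0.02}, {"linear": [0, 0, 0], "spin": 0, "fingers": 0.02}])

```text
time: 14.55
eef_pos: [0.4688, -0.1342, 0.0108]
orientation: [0.651, 0.759, -0.0, 0.0]
force: [-2.5, 0.3, 7.7]
opening: 0.314
grasp_force: 15.0
```

Emit:
arm_command(targets=[{"linear": [0, 0, 0], "spin": 0, "fingers": 0.02}, {"linear": [0, 0, 0], "spin": 0, "fingers": 0.02}, {"linear": [0, 0, -0.01], "spin": 0, "fingers": 0.02}, {"linear": [0, 0, -0.02], "spin": 0, "fingers": 0.02}, {"linear": [0, 0, -0.025], "spin": 0, "fingers": 0.02}, {"linear": [0, 0, -0.025], "spin": 0, "fingers": 0.02}, {"linear": [0, 0, -0.02], "spin": 0, "fingers": 0.02}, {"linear": [0, 0, 0], "spin": 0, "fingers": 0.02}, {"linear": [0, 0, 0], "spin": 0, "fingers": 0.02}], grip_force=30)

```text
time: 15.3
eef_pos: [0.4693, -0.1342, 0.1111]
orientation: [0.651, 0.759, 0.0, 0.001]
force: [-0.4, -0.4, -3.1]
opening: 0.306
grasp_force: 30.0
```

```bash
python3 - <<'E'
from h import *
print(bot.get_state()["grasp_force"]);go([.610,-.0395,.11],1.724)
s,t=cam("side"),cam("top")
for b in blobs(s,"green",(240,160,300,250)): print("side",b[0],b[1],cv2.boxPoints(b[2]).round(1).tolist())
print(proj(s,[.469,-.134,.12]))
# tube centre: visible in both
for b in blobs(t,"tube",(252,118,302,158),100): print("tube",b[0],b[1],plane(t,b[1],.05))
E
```

```text
29.99955135939672
t 15.3 at [ 0.4693 -0.1342  0.1111] psi 1.723 lin [0.0722 0.1535 0.0011] rows>= 4.1 spin -0.001 open 0.306 F [-0.4 -0.4 -3.1]
side 296.0 [272.78040541 192.38851351] [[264.0, 179.0], [280.0, 179.0], [280.0, 203.0], [264.0, 203.0]]
[272.61438433 193.81146508]
tube 606.0 [276.35313531 141.79042904] [ 0.6032825  -0.03766675  0.05      ]
```

Emit:
arm_command(targets=[{"linear": [0.012, 0.0255, 0], "spin": 0, "fingers": 0.02}, {"linear": [0.012, 0.0255, 0], "spin": 0, "fingers": 0.02}, {"linear": [0.012, 0.0255, 0], "spin": 0, "fingers": 0.02}, {"linear": [0.012, 0.0255, 0], "spin": 0, "fingers": 0.02}, {"linear": [0.012, 0.0255, 0], "spin": 0, "fingers": 0.02}, {"linear": [0.012, 0.0255, 0], "spin": 0, "fingers": 0.02}, {"linear": [0, 0, 0.01], "spin": 0, "fingers": 0.02}, {"linear": [0, 0, 0.012], "spin": 0, "fingers": 0.02}, {"linear": [0, 0, 0], "spin": 0, "fingers": 0.02}, {"linear": [0, 0, 0], "spin": 0, "fingers": 0.02}])

```text
time: 16.23
eef_pos: [0.6064, -0.0406, 0.086]
orientation: [0.651, 0.759, -0.002, -0.002]
force: [-0.3, -0.8, -2.1]
opening: 0.309
grasp_force: 30.0
```

```bash
python3 - <<'E'
from h import *
go([.610,-.0397,.0608],1.724)
s=cam("side")
b=blobs(s,"green",(280,130,350,220))[0];print("side",b[0],b[1]);z=bot.get_state()["eef_pos"][2]-.0048+.0215
print("exp",proj(s,[.610,-.0397,z]), "plane",plane(s,b[1],z))
E
```

```text
t 16.23 at [ 0.6064 -0.0406  0.086 ] psi 1.723 lin [0.0004 0.0037 0.0252] rows>= 0.6 spin -0.001 open 0.309 F [-0.3 -0.8 -2.1]
side 246.0 [315.17886179 178.45121951]
exp [316.18624856 176.85858449] plane [ 0.60520525 -0.04769051  0.10380526]
```

Emit:
arm_command(targets=[{"linear": [0.0004, 0.003, 0.008], "spin": 0, "fingers": 0.02}, {"linear": [0, 0, 0.008], "spin": 0, "fingers": 0.02}, {"linear": [0, 0, 0.005], "spin": 0, "fingers": 0.02}, {"linear": [0, 0, 0], "spin": 0, "fingers": 0.02}, {"linear": [0, 0, 0], "spin": 0, "fingers": 0.02}, {"linear": [0, 0, 0], "spin": 0, "fingers": 0.02}])

```text
time: 16.78
eef_pos: [0.612, -0.0387, 0.0675]
orientation: [0.651, 0.759, 0.0, 0.0]
force: [0.7, 1.0, -2.0]
opening: 0.314
grasp_force: 30.0
```

```bash
python3 - <<'E'
from h import *
go([.610,-.0397,.0608],1.724);cam("side");go([.610,-.0397,.0608],1.724)
s=cam("side")
b=cv2.resize(s["img"][145:225,275:355],None,fx=7,fy=7,interpolation=cv2.INTER_CUBIC)
cv2.imwrite("pics/c10.png",b[:,:,::-1])
E
```

```text
t 16.78 at [ 0.612  -0.0387  0.0675] psi 1.724 lin [-0.0007 -0.0021  0.0067] rows>= 0.2 spin -0.0 open 0.314 F [ 0.7  1.  -2. ]
t 16.83 at [ 0.6121 -0.0386  0.0677] psi 1.724 lin [-0.0007 -0.0022  0.0069] rows>= 0.2 spin -0.0 open 0.311 F [-0.1 -0.  -2.1]
```

View pics/c10.png

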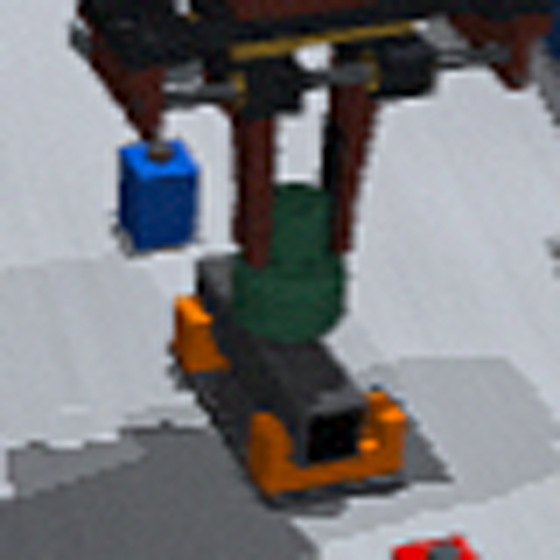

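```bash
python3 - <<'E'
from h import *
s=cam("side");p=bot.get_state()["eef_pos"]
v=s["R"].T[:,2]*[1,1,0];v/=np.linalg.norm(v)
def front(x,y,zb): return proj(s,np.array([x,y,zb])-.024*v)
for b in blobs(s,"green",(280,130,350,220)):
    print("now",b[0],cv2.boxPoints(b[2]).round(1).tolist())
print("exp front bottom",front(p[0],p[1],p[2]-.0048), "lifted exp",front(.4693,-.1342,.1063),"seen 203 bottom; cols 264-280 mid 272")
f=(275,145);y=.154
for b in(-.06,.06): print("tube top end",b,[(proj(s,[.610+np.cos(y)*a-np.sin(y)*b,-.0395+np.sin(y)*a+np.cos(y)*b,.056])-f)*7 for a in(-.015,.015)])
m=cv2.inRange(cv2.cvtColor(s["img"],cv2.COLOR_RGB2HSV),*map(np.array,RNG["green"]))[130:220,280:350]
ys,xs=np.nonzero(m);
for r in range(ys.min(),ys.max()+1): print(r+130,xs[ys==r].min()+280,xs[ys==r].max()+280,end=' | ')
E
```

```text
now 246.0 [[308.0, 171.0], [323.0, 171.0], [323.0, 193.0], [308.0, 193.0]]
exp front bottom [316.51048554 193.14935268] lifted exp [272.74424239 203.3448091 ] seen 203 bottom; cols 264-280 mid 272
tube top end -0.06 [array([300.33191641, 406.07117391]), array([369.62003379, 394.61375849])]
tube top end 0.06 [array([194.45451694, 249.99141687]), array([259.68050936, 240.07032271])]
138 332 332 | Traceback (most recent call last):
  File "<stdin>", line 12, in <module>
    return umr_minimum(a, axis, None, out, keepdims, initial, where)
ValueError: zero-size array to reduction operation minimum which has no identity
```

Emit:
arm_command(targets=[{"linear": [-0.001, -0.0025, 0.003], "spin": 0, "fingers": 0.02}, {"linear": [0, 0, 0.002], "spin": 0, "fingers": 0.02}, {"linear": [0, 0, 0.001], "spin": 0, "fingers": 0.02}, {"linear": [0, 0, 0.001], "spin": 0, "fingers": 0.02}, {"linear": [0, 0, 0], "spin": 0, "fingers": 0.02}, {"linear": [0, 0, 0], "spin": 0, "fingers": 0.02}])

```text
time: 17.43
eef_pos: [0.6094, -0.0403, 0.0609]
orientation: [0.651, 0.759, -0.0, 0.0]
force: [-4.2, -0.0, 6.4]
opening: 0.311
grasp_force: 30.0
```

```bash
python3 - <<'E'
from h import *
go([.610,-.0397,.0608],1.724)
E
```

```text
t 17.43 at [ 0.6094 -0.0403  0.0609] psi 1.724 lin [0.0005 0.0007 0.0001] rows>= 0.0 spin -0.0 open 0.311 F [-4.2 -0.   6.4]
```

Emit:
arm_command(targets=[{"linear": [0, 0, -0.0005], "spin": 0, "fingers": 0.03}, {"linear": [0, 0, 0], "spin": 0, "fingers": 0.045}, {"linear": [0, 0, 0], "spin": 0, "fingers": 0.065}, {"linear": [0, 0, 0], "spin": 0, "fingers": 0.07}, {"linear": [0, 0, 0], "spin": 0, "fingers": 0.07}, {"linear": [0, 0, 0], "spin": 0, "fingers": 0.07}, {"linear": [0, 0, -0.02], "spin": 0, "fingers": 0.07}, {"linear": [0, 0, -0.03], "spin": 0, "fingers": 0.07}, {"linear": [0, 0, -0.03], "spin": 0, "fingers": 0.07}, {"linear": [0, 0, -0.02], "spin": 0, "fingers": 0.07}])

```text
time: 18.27
eef_pos: [0.6105, -0.0397, 0.1635]
orientation: [0.651, 0.759, 0.001, 0.001]
force: [0.3, -0.1, 0.1]
opening: 0.795
grasp_force: 0.0
```

```bash
python3 - <<'E'
from h import *
go([.535,.360,.16],1.724)
E
```

```text
t 18.27 at [ 0.6105 -0.0397  0.1635] psi 1.724 lin [ 0.4066 -0.0136  0.0035] rows>= 9.8 spin -0.0 open 0.795 F [ 0.3 -0.1  0.1]
```

Emit:
arm_command(targets=[{"linear": [0.0405, -0.0013, 0], "spin": 0, "fingers": 0.07}, {"linear": [0.0405, -0.0013, 0], "spin": 0, "fingers": 0.07}, {"linear": [0.0405, -0.0013, 0], "spin": 0, "fingers": 0.07}, {"linear": [0.0405, -0.0013, 0], "spin": 0, "fingers": 0.07}, {"linear": [0.0405, -0.0013, 0], "spin": 0, "fingers": 0.07}, {"linear": [0.0405, -0.0013, 0], "spin": 0, "fingers": 0.07}, {"linear": [0.0405, -0.0013, 0], "spin": 0, "fingers": 0.07}, {"linear": [0.0405, -0.0013, 0], "spin": 0, "fingers": 0.07}, {"linear": [0.0405, -0.0013, 0], "spin": 0, "fingers": 0.07}, {"linear": [0.0405, -0.0013, 0], "spin": 0, "fingers": 0.07}])

```text
time: 19.1
eef_pos: [0.5344, 0.36, 0.1608]
orientation: [0.651, 0.759, 0.0, 0.0]
force: [1.1, 0.3, 0.0]
opening: 0.8
grasp_force: 0.0
```

```bash
python3 - <<'E'
from h import *
t,s=cam("top"),cam("side")
go([.535,.360,.06],1.724)
# can: base centre from side (approx px 316,134 at z .006), bush
print("can side",plane(s,(316,134),.006),"can top cap",plane(t,(115,85),.176))
for b in blobs(s,"brass",(255,128,285,152)): print("bush",b[0],b[1],plane(s,b[1],.021))
i=s["img"];cv2.imwrite("pics/c11.png",cv2.resize(i[60:180,210:350],None,fx=4,fy=4,interpolation=cv2.INTER_CUBIC)[:,:,::-1])
E
```

```text
t 19.2 at [0.5305 0.3675 0.1614] psi 1.735 lin [-0.0081  0.0033  0.1014] rows>= 2.5 spin 0.011 open 0.799 F [0.1 0.2 0.3]
can side [0.72182154 0.40846323 0.006     ] can top cap [0.716376   0.38713686 0.176     ]
bush 97.0 [268.10309278 139.19587629] [0.53164572 0.35854179 0.021     ]
```

View pics/c11.png

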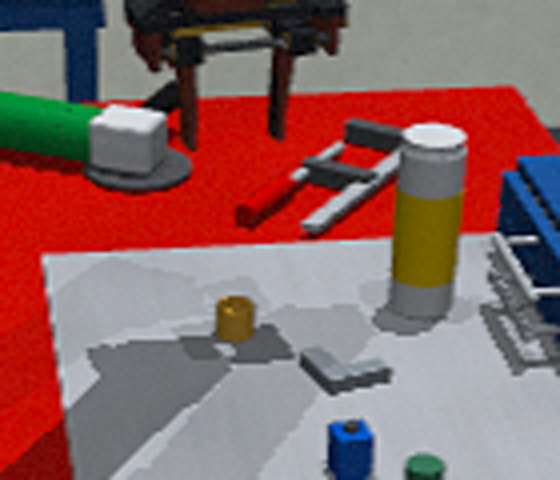

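The crop shows the bush at (235,318), the can upright at (428,220) well away, and the green knob in place at (425,468). I check the tip height here.

```bash
python3 - <<'E'
from h import *
s=cam("side");go([.533,.3595,-.004],1.724);p=bot.get_state()["eef_pos"]
n=np.array([-.152,.988,0]);d=ray(s,(268.4,95.9));print((s["C"]+d*(n@(p-s["C"]))/(n@d)).round(4),proj(s,p))
E
```

```text
t 19.25 at [0.5324 0.3631 0.161 ] psi 1.731 lin [-0.0037 -0.      0.165 ] rows>= 4.0 spin 0.007 open 0.795 F [ 0.5 -0.1  0.5]
[0.5297 0.3627 0.186 ] [269.00656812 102.61043397]
```

Emit:
arm_command(targets=[{"linear": [-0.003, 0, 0.035], "spin": 0.005, "fingers": 0.07}, {"linear": [0, 0, 0.035], "spin": 0, "fingers": 0.07}, {"linear": [0, 0, 0.035], "spin": 0, "fingers": 0.07}, {"linear": [0, 0, 0.03], "spin": 0, "fingers": 0.07}, {"linear": [0, 0, 0.02], "spin": 0, "fingers": 0.07}, {"linear": [0, 0, 0.006], "spin": 0, "fingers": 0.07}, {"linear": [0, 0, 0], "spin": 0, "fingers": 0.07}])

```text
time: 19.83
eef_pos: [0.5351, 0.353, -0.0019]
orientation: [0.653, 0.757, -0.002, -0.0]
force: [-0.4, 0.5, 0.4]
opening: 0.795
grasp_force: 0.0
```

```bash
python3 - <<'E'
from h import *
go([.533,.3595,-.004],1.724)
E
```

```text
t 19.83 at [ 0.5351  0.353  -0.0019] psi 1.717 lin [ 0.0067 -0.0011  0.0021] rows>= 0.2 spin -0.007 open 0.795 F [-0.4  0.5  0.4]
```

Emit:
arm_command(targets=[{"linear": [0.004, 0, 0.003], "spin": 0, "fingers": 0.06}, {"linear": [0, 0, 0], "spin": 0, "fingers": 0.05}, {"linear": [0, 0, 0], "spin": 0, "fingers": 0.02}, {"linear": [0, 0, 0], "spin": 0, "fingers": 0.02}, {"linear": [0, 0, 0], "spin": 0, "fingers": 0.02}, {"linear": [0, 0, 0], "spin": 0, "fingers": 0.02}, {"linear": [0, 0, 0], "spin": 0, "fingers": 0.02}, {"linear": [0, 0, 0], "spin": 0, "fingers": 0.02}, {"linear": [0, 0, 0], "spin": 0, "fingers": 0.02}, {"linear": [0, 0, 0], "spin": 0, "fingers": 0.02}])

```text
time: 20.67
eef_pos: [0.5352, 0.3595, -0.0024]
orientation: [0.653, 0.757, 0.0, 0.0]
force: [-0.9, -0.4, 5.4]
opening: 0.399
grasp_force: 30.0
```

```bash
python3 - <<'E'
from h import *
go([.533,.3595,-.006],1.724);cam("side");go([.533,.3595,-.006],1.724);print(bot.get_state()["grasp_force"])
E
```

```text
t 20.67 at [ 0.5352  0.3595 -0.0024] psi 1.719 lin [ 0.0003 -0.0021  0.0036] rows>= 0.1 spin -0.005 open 0.399 F [-0.9 -0.4  5.4]
t 20.72 at [ 0.5351  0.3595 -0.0024] psi 1.719 lin [ 0.0003 -0.0021  0.0036] rows>= 0.1 spin -0.005 open 0.399 F [-0.7 -0.9  7.2]
30.001091100275517
```

Emit:
arm_command(targets=[{"linear": [0, 0, -0.01], "spin": 0, "fingers": 0.02}, {"linear": [0, 0, -0.025], "spin": 0, "fingers": 0.02}, {"linear": [0, 0, -0.035], "spin": 0, "fingers": 0.02}, {"linear": [0, 0, -0.04], "spin": 0, "fingers": 0.02}, {"linear": [0, 0, -0.03], "spin": 0, "fingers": 0.02}, {"linear": [0, 0, -0.01], "spin": 0, "fingers": 0.02}, {"linear": [0, 0, 0], "spin": 0, "fingers": 0.02}])

```text
time: 21.3
eef_pos: [0.5364, 0.3606, 0.1503]
orientation: [0.653, 0.757, 0.003, 0.001]
force: [0.4, 0.7, -2.1]
opening: 0.4
grasp_force: 30.0
```

```bash
python3 - <<'E'
from h import *
go([.625,-.139,.146],1.724);print(bot.get_state()["grasp_force"])
E
```

```text
t 21.3 at [0.5364 0.3606 0.1503] psi 1.719 lin [-0.5072  0.0141  0.0043] rows>= 12.2 spin -0.005 open 0.4 F [ 0.4  0.7 -2.1]
29.99954874627292
```

Emit:
arm_command(targets=[{"linear": [-0.036, 0.001, 0], "spin": 0, "fingers": 0.02}, {"linear": [-0.036, 0.001, 0], "spin": 0, "fingers": 0.02}, {"linear": [-0.036, 0.001, 0], "spin": 0, "fingers": 0.02}, {"linear": [-0.036, 0.001, 0], "spin": 0, "fingers": 0.02}, {"linear": [-0.036, 0.001, 0], "spin": 0, "fingers": 0.02}, {"linear": [-0.036, 0.001, 0], "spin": 0, "fingers": 0.02}, {"linear": [-0.036, 0.001, 0], "spin": 0, "fingers": 0.02}, {"linear": [-0.036, 0.001, 0], "spin": 0, "fingers": 0.02}, {"linear": [-0.036, 0.001, 0], "spin": 0, "fingers": 0.02}, {"linear": [-0.036, 0.001, 0], "spin": 0, "fingers": 0.02}])

```text
time: 22.13
eef_pos: [0.5963, 0.0024, 0.1445]
orientation: [0.653, 0.757, -0.001, -0.001]
force: [0.1, -0.6, -1.6]
opening: 0.398
grasp_force: 30.0
```

Emit:
arm_command(targets=[{"linear": [-0.036, 0.001, 0], "spin": 0, "fingers": 0.02}, {"linear": [-0.036, 0.001, 0], "spin": 0, "fingers": 0.02}, {"linear": [-0.036, 0.001, 0], "spin": 0, "fingers": 0.02}, {"linear": [-0.036, 0.001, 0], "spin": -0.005, "fingers": 0.02}, {"linear": [0, 0, 0.02], "spin": 0, "fingers": 0.02}, {"linear": [0, 0, 0.03], "spin": 0, "fingers": 0.02}, {"linear": [0, 0, 0.03], "spin": 0, "fingers": 0.02}, {"linear": [0, 0, 0.02], "spin": 0, "fingers": 0.02}, {"linear": [0, 0, 0], "spin": 0, "fingers": 0.02}, {"linear": [0, 0, 0], "spin": 0, "fingers": 0.02}])

```text
time: 22.97
eef_pos: [0.6208, -0.1369, 0.0444]
orientation: [0.651, 0.759, -0.001, -0.002]
force: [0.5, 0.1, -0.8]
opening: 0.405
grasp_force: 30.0
```

```bash
python3 - <<'E'
from h import *
go([.625,-.139,-.0024],1.724);p=bot.get_state()["eef_pos"]
s=cam("side");zc=p[2]+.0084+.015
for b in blobs(s,"brass",(300,170,360,240)): print("brass",b[0],b[1],plane(s,b[1],zc).round(4),cv2.boxPoints(b[2]).round(1).tolist())
print("exp",proj(s,[p[0],p[1],zc]))
for b in blobs(s,"red",(325,215,352,245)): print("red",b[0],b[1],plane(s,b[1],.026).round(4))
E
```

```text
t 22.97 at [ 0.6208 -0.1369  0.0444] psi 1.724 lin [-0.0028  0.0038  0.0468] rows>= 1.1 spin 0.0 open 0.405 F [ 0.5  0.1 -0.8]
brass 157.0 [327.50955414 207.18471338] [ 0.6211 -0.1395  0.0678] [[320.20001220703125, 213.3000030517578], [323.8999938964844, 198.5], [334.70001220703125, 201.1999969482422], [331.0, 216.0]]
brass 44.0 [330.36363636 176.81818182] [0.6683 0.0114 0.0678] [[317.79998779296875, 177.89999389648438], [344.70001220703125, 173.1999969482422], [345.0, 175.10000610351562], [318.20001220703125, 179.89999389648438]]
exp [327.16611009 206.62555177]
red 201.0 [336.86069652 231.17910448] [ 0.637  -0.1939  0.026 ]
```

Emit:
arm_command(targets=[{"linear": [-0.0015, 0.005, 0.015], "spin": 0, "fingers": 0.02}, {"linear": [0, 0, 0.012], "spin": 0, "fingers": 0.02}, {"linear": [0, 0, 0.008], "spin": 0, "fingers": 0.02}, {"linear": [0, 0, 0], "spin": 0, "fingers": 0.02}, {"linear": [0, 0, 0], "spin": 0, "fingers": 0.02}, {"linear": [0, 0, 0], "spin": 0, "fingers": 0.02}])

```text
time: 23.52
eef_pos: [0.6285, -0.1379, 0.0125]
orientation: [0.651, 0.759, 0.0, 0.0]
force: [0.3, -0.4, -2.0]
opening: 0.401
grasp_force: 30.0
```

```bash
python3 - <<'E'
from h import *
go([.626,-.139,-.0024],1.724);p=bot.get_state()["eef_pos"]
s,t=cam("side"),cam("top");zc=p[2]+.0084+.015
go([.626,-.139,-.0024],1.724)
for b in blobs(s,"brass",(300,190,360,240)): print("brass",b[0],b[1],plane(s,b[1],zc).round(4))
E
```

```text
t 23.52 at [ 0.6285 -0.1379  0.0125] psi 1.724 lin [-0.0007 -0.0026  0.0149] rows>= 0.4 spin -0.0 open 0.401 F [ 0.3 -0.4 -2. ]
t 23.62 at [ 0.6287 -0.1379  0.0127] psi 1.724 lin [-0.0006 -0.0028  0.0151] rows>= 0.4 spin -0.0 open 0.398 F [ 0.9 -0.8 -0.8]
brass 151.0 [329.17880795 216.28476821] [ 0.6289 -0.1393  0.0359]
```

Emit:
arm_command(targets=[{"linear": [-0.0005, -0.0015, 0.007], "spin": 0, "fingers": 0.02}, {"linear": [0, 0, 0.005], "spin": 0, "fingers": 0.02}, {"linear": [0, 0, 0.002], "spin": 0, "fingers": 0.02}, {"linear": [0, 0, 0.0005], "spin": 0, "fingers": 0.02}, {"linear": [0, 0, 0], "spin": 0, "fingers": 0.02}, {"linear": [0, 0, 0], "spin": 0, "fingers": 0.02}])

```text
time: 24.12
eef_pos: [0.6261, -0.1388, -0.0024]
orientation: [0.651, 0.759, -0.001, -0.0]
force: [-2.6, -0.1, 6.0]
opening: 0.398
grasp_force: 30.0
```

```bash
python3 - <<'E'
from h import *
go([.626,-.139,-.0024],1.724)
E
```

```text
t 24.12 at [ 0.6261 -0.1388 -0.0024] psi 1.724 lin [-0.0001 -0.0001  0.    ] rows>= 0.0 spin -0.0 open 0.398 F [-2.6 -0.1  6. ]
```

Emit:
arm_command(targets=[{"linear": [0, 0, 0], "spin": 0, "fingers": 0.04}, {"linear": [0, 0, 0], "spin": 0, "fingers": 0.055}, {"linear": [0, 0, 0], "spin": 0, "fingers": 0.07}, {"linear": [0, 0, 0], "spin": 0, "fingers": 0.07}, {"linear": [0, 0, 0], "spin": 0, "fingers": 0.07}, {"linear": [0, 0, -0.02], "spin": 0, "fingers": 0.07}, {"linear": [0, 0, -0.035], "spin": 0, "fingers": 0.07}, {"linear": [0, 0, -0.035], "spin": 0, "fingers": 0.07}, {"linear": [0, 0, -0.03], "spin": 0, "fingers": 0.07}, {"linear": [0, 0, 0], "spin": 0, "fingers": 0.07}])

```text
time: 24.95
eef_pos: [0.6311, -0.1387, 0.1242]
orientation: [0.651, 0.759, 0.003, 0.004]
force: [0.9, 0.4, 1.2]
opening: 0.796
grasp_force: 0.0
```

```bash
python3 - <<'E'
from h import *
go([.473,-.366,.12],1.724)
s=cam("side");b=blobs(s,"black",(274,270,302,300))[0];print(b[1],plane(s,b[1],.02))
b=[b for b in blobs(s,"brass",(300,190,360,240))][0];print("brass",b[0],b[1],plane(s,b[1],.021).round(4))
E
```

```text
t 24.95 at [ 0.6311 -0.1387  0.1242] psi 1.724 lin [-0.2006 -0.1909  0.0042] rows>= 6.7 spin -0.0 open 0.796 F [0.9 0.4 1.2]
[288.08391608 286.1048951 ] [ 0.47125429 -0.37343183  0.02      ]
brass 157.0 [326.89171975 220.23566879] [ 0.6243 -0.1372  0.021 ]
```

Emit:
arm_command(targets=[{"linear": [-0.0252, -0.0237, 0], "spin": 0, "fingers": 0.07}, {"linear": [-0.0252, -0.0237, 0], "spin": 0, "fingers": 0.07}, {"linear": [-0.0252, -0.0237, 0], "spin": 0, "fingers": 0.07}, {"linear": [-0.0252, -0.0237, 0], "spin": 0, "fingers": 0.07}, {"linear": [-0.0252, -0.0237, 0], "spin": 0, "fingers": 0.07}, {"linear": [-0.0252, -0.0237, 0], "spin": 0, "fingers": 0.07}, {"linear": [-0.0252, -0.0237, 0], "spin": 0, "fingers": 0.07}, {"linear": [-0.0252, -0.0237, 0], "spin": 0, "fingers": 0.07}, {"linear": [0, 0, 0.03], "spin": 0, "fingers": 0.07}, {"linear": [0, 0, 0.02], "spin": 0, "fingers": 0.07}])

```text
time: 25.83
eef_pos: [0.4672, -0.3697, 0.0653]
orientation: [0.653, 0.757, -0.001, -0.0]
force: [1.2, -0.1, -0.9]
opening: 0.794
grasp_force: 0.0
```

Emit:
arm_command(targets=[{"linear": [0, 0, 0], "spin": 0, "fingers": 0.07}, {"linear": [0, 0, 0], "spin": 0, "fingers": 0.07}])

```text
time: 26.0
eef_pos: [0.4689, -0.3657, 0.0657]
orientation: [0.651, 0.759, 0.0, -0.002]
force: [-0.0, 0.1, 0.4]
opening: 0.798
grasp_force: 0.0
```

```bash
python3 - <<'E'
from h import *
go([.4735,-.367,-.004],1.724);t,s=cam("top"),cam("side")
print(blobs(s,"brass",(300,190,360,240))[0][:2])
for n,col,bx,z in(("red","red",(315,120,343,145),.026),("blue","blue",(212,137,236,160),.026),("bush","brass",(295,120,330,152),.021)):
  for b in blobs(t,col,bx)[:2]: print("top",n,b[0],b[1],plane(t,b[1],z).round(4))
go([.4735,-.367,-.004],1.724)
cv2.imwrite("pics/c12.png",np.hstack([cv2.resize(t["img"][105:165,210:345],(400,178),interpolation=cv2.INTER_CUBIC),cv2.resize(s["img"][155:245,270:360],(400,400),interpolation=cv2.INTER_CUBIC)[:178*1]])[:,:,::-1])
E
```

```text
t 26.0 at [ 0.4689 -0.3657  0.0657] psi 1.724 lin [-0.002   0.0043  0.0697] rows>= 1.7 spin 0.0 open 0.798 F [-0.   0.1  0.4]
(47.0, array([307.78723404, 215.93617021]))
top red 107.0 [328.85046729 131.64485981] [ 0.6419 -0.1921  0.026 ]
top blue 109.0 [223.18348624 147.43119266] [0.5934 0.1153 0.026 ]
top bush 115.0 [310.91304348 136.49565217] [ 0.6287 -0.1402  0.021 ]
t 26.1 at [ 0.471  -0.3663  0.0679] psi 1.725 lin [-0.0011  0.0024  0.0719] rows>= 1.7 spin 0.001 open 0.796 F [0.5 1.  0.3]
```

The bush sits within about 3 mm of the gap's middle in both views (the top masks catch mainly the top faces of the stops). I go on to the boss.

Emit:
arm_command(targets=[{"linear": [-0.0012, 0.003, 0.025], "spin": 0, "fingers": 0.07}, {"linear": [0, 0, 0.025], "spin": 0, "fingers": 0.07}, {"linear": [0, 0, 0.015], "spin": 0, "fingers": 0.07}, {"linear": [0, 0, 0.005], "spin": 0, "fingers": 0.05}, {"linear": [0, 0, 0], "spin": 0, "fingers": 0.018}, {"linear": [0, 0, 0], "spin": 0, "fingers": 0.018}, {"linear": [0, 0, 0], "spin": 0, "fingers": 0.018}, {"linear": [0, 0, 0], "spin": 0, "fingers": 0.018}, {"linear": [0, 0, 0], "spin": 0, "fingers": 0.018}, {"linear": [0, 0, 0], "spin": 0, "fingers": 0.018}])

```text
time: 26.93
eef_pos: [0.4736, -0.3678, -0.0019]
orientation: [0.651, 0.759, 0.0, 0.001]
force: [1.4, 0.6, 3.7]
opening: 0.308
grasp_force: 20.2
```

Emit:
arm_command(targets=[{"linear": [0, 0, 0], "spin": 0, "fingers": 0.018}, {"linear": [0, 0, 0], "spin": 0, "fingers": 0.018}, {"linear": [0, 0, 0], "spin": 0, "fingers": 0.018}])

```text
time: 27.18
eef_pos: [0.4737, -0.3678, -0.0019]
orientation: [0.651, 0.759, -0.0, 0.0]
force: [-0.9, 0.4, 5.7]
opening: 0.301
grasp_force: 30.0
```

```bash
python3 - <<'E'
from h import *
go([.4735,-.367,-.004],1.724);print(bot.get_state()["grasp_force"])
s=cam("side");b=blobs(s,"black",(274,270,302,300))[0];print(b[0],b[1])
E
```

```text
t 27.18 at [ 0.4737 -0.3678 -0.0019] psi 1.724 lin [ 0.0008 -0.      0.0021] rows>= 0.1 spin -0.0 open 0.301 F [-0.9  0.4  5.7]
30.00134378671646
320.0 [289.6125 284.65  ]
```

Emit:
arm_command(targets=[{"linear": [0, 0, -0.01], "spin": 0, "fingers": 0.018}, {"linear": [0, 0, -0.025], "spin": 0, "fingers": 0.018}, {"linear": [0, 0, -0.035], "spin": 0, "fingers": 0.018}, {"linear": [0, 0, -0.04], "spin": 0, "fingers": 0.018}, {"linear": [0, 0, -0.03], "spin": 0, "fingers": 0.018}, {"linear": [0, 0, -0.01], "spin": 0, "fingers": 0.018}, {"linear": [0, 0, 0], "spin": 0, "fingers": 0.018}])

```text
time: 27.82
eef_pos: [0.4748, -0.3684, 0.1504]
orientation: [0.651, 0.759, 0.0, 0.003]
force: [0.5, 0.1, -2.0]
opening: 0.3
grasp_force: 30.0
```

```bash
python3 - <<'E'
from h import *
go([.595,.0595,.15],1.724);print(bot.get_state()["grasp_force"])
E
```

```text
t 27.82 at [ 0.4748 -0.3684  0.1504] psi 1.724 lin [4.046e-01 1.840e-01 4.000e-04] rows>= 10.7 spin -0.0 open 0.3 F [ 0.5  0.1 -2. ]
29.99967098236084
```

Emit:
arm_command(targets=[{"linear": [0.0337, 0.01535, 0], "spin": 0, "fingers": 0.018}, {"linear": [0.0337, 0.01535, 0], "spin": 0, "fingers": 0.018}, {"linear": [0.0337, 0.01535, 0], "spin": 0, "fingers": 0.018}, {"linear": [0.0337, 0.01535, 0], "spin": 0, "fingers": 0.018}, {"linear": [0.0337, 0.01535, 0], "spin": 0, "fingers": 0.018}, {"linear": [0.0337, 0.01535, 0], "spin": 0, "fingers": 0.018}, {"linear": [0.0337, 0.01535, 0], "spin": 0, "fingers": 0.018}, {"linear": [0.0337, 0.01535, 0], "spin": 0, "fingers": 0.018}, {"linear": [0.0337, 0.01535, 0], "spin": 0, "fingers": 0.018}, {"linear": [0.0337, 0.01535, 0], "spin": 0, "fingers": 0.018}])

```text
time: 28.65
eef_pos: [0.5721, -0.0095, 0.1448]
orientation: [0.651, 0.759, -0.001, -0.002]
force: [0.3, -0.5, -1.4]
opening: 0.304
grasp_force: 30.0
```

Emit:
arm_command(targets=[{"linear": [0.0337, 0.01535, 0], "spin": 0, "fingers": 0.018}, {"linear": [0.0337, 0.01535, 0], "spin": 0, "fingers": 0.018}, {"linear": [0, 0, 0], "spin": 0, "fingers": 0.018}, {"linear": [0, 0, 0.03], "spin": 0, "fingers": 0.018}, {"linear": [0, 0, 0.03], "spin": 0, "fingers": 0.018}, {"linear": [0, 0, 0.03], "spin": 0, "fingers": 0.018}, {"linear": [0, 0, 0.02], "spin": 0, "fingers": 0.018}, {"linear": [0, 0, 0], "spin": 0, "fingers": 0.018}, {"linear": [0, 0, 0], "spin": 0, "fingers": 0.018}, {"linear": [0, 0, 0], "spin": 0, "fingers": 0.018}])

```text
time: 29.48
eef_pos: [0.5938, 0.0604, 0.0376]
orientation: [0.651, 0.759, 0.0, -0.0]
force: [0.2, -0.8, -0.8]
opening: 0.302
grasp_force: 30.0
```

```bash
python3 - <<'E'
from h import *
go([.595,.0595,-.0019],1.724)
E
```

```text
t 29.48 at [0.5938 0.0604 0.0376] psi 1.724 lin [-0.0011  0.0011  0.0395] rows>= 1.0 spin -0.0 open 0.302 F [ 0.2 -0.8 -0.8]
```

Emit:
arm_command(targets=[{"linear": [-0.001, 0.001, 0.015], "spin": 0, "fingers": 0.018}, {"linear": [0, 0, 0.012], "spin": 0, "fingers": 0.018}, {"linear": [0, 0, 0.007], "spin": 0, "fingers": 0.018}, {"linear": [0, 0, 0], "spin": 0, "fingers": 0.018}, {"linear": [0, 0, 0], "spin": 0, "fingers": 0.018}, {"linear": [0, 0, 0], "spin": 0, "fingers": 0.018}])

```text
time: 29.98
eef_pos: [0.595, 0.0596, 0.0035]
orientation: [0.651, 0.759, 0.0, 0.0]
force: [-0.1, -0.0, -2.1]
opening: 0.304
grasp_force: 30.0
```

```bash
python3 - <<'E'
from h import *
go([.595,.0595,-.0019],1.724)
E
```

```text
t 29.98 at [0.595  0.0596 0.0035] psi 1.724 lin [-0.0001 -0.      0.0054] rows>= 0.1 spin -0.0 open 0.304 F [-0.1 -0.  -2.1]
```

Emit:
arm_command(targets=[{"linear": [0, 0, 0.003], "spin": 0, "fingers": 0.018}, {"linear": [0, 0, 0.0015], "spin": 0, "fingers": 0.018}, {"linear": [0, 0, 0.0008], "spin": 0, "fingers": 0.018}, {"linear": [0, 0, 0], "spin": 0, "fingers": 0.018}, {"linear": [0, 0, 0], "spin": 0, "fingers": 0.018}, {"linear": [0, 0, 0], "spin": 0, "fingers": 0.03}, {"linear": [0, 0, 0], "spin": 0, "fingers": 0.045}, {"linear": [0, 0, 0], "spin": 0, "fingers": 0.06}, {"linear": [0, 0, 0], "spin": 0, "fingers": 0.07}, {"linear": [0, 0, 0], "spin": 0, "fingers": 0.07}])

```text
time: 30.82
eef_pos: [0.5949, 0.0594, -0.0019]
orientation: [0.651, 0.759, 0.0, 0.0]
force: [0.8, 0.5, -0.1]
opening: 0.609
grasp_force: 0.0
```

Emit:
arm_command(targets=[{"linear": [0, 0, 0], "spin": 0, "fingers": 0.07}, {"linear": [0, 0, -0.015], "spin": 0, "fingers": 0.07}, {"linear": [0, 0, -0.03], "spin": 0, "fingers": 0.07}, {"linear": [0, 0, -0.04], "spin": 0, "fingers": 0.07}, {"linear": [0, 0, -0.04], "spin": 0, "fingers": 0.07}, {"linear": [0, 0, -0.04], "spin": 0, "fingers": 0.07}, {"linear": [0.02, -0.03, 0], "spin": 0, "fingers": 0.07}, {"linear": [0.03, -0.025, 0], "spin": 0, "fingers": 0.07}, {"linear": [0.03, -0.025, 0], "spin": 0, "fingers": 0.07}, {"linear": [0.03, -0.015, 0], "spin": 0, "fingers": 0.07}])

```text
time: 31.65
eef_pos: [0.4817, 0.1538, 0.1633]
orientation: [0.651, 0.759, -0.001, 0.0]
force: [0.5, 0.1, -0.7]
opening: 0.8
grasp_force: 0.0
```

Emit:
arm_command(targets=[{"linear": [0.04, 0, 0], "spin": 0, "fingers": 0.07}, {"linear": [0.04, 0, 0], "spin": 0, "fingers": 0.07}, {"linear": [0.03, 0, 0], "spin": 0, "fingers": 0.07}, {"linear": [0, 0, 0], "spin": 0, "fingers": 0.07}, {"linear": [0, 0, 0], "spin": 0, "fingers": 0.07}])

```text
time: 32.07
eef_pos: [0.4665, 0.2644, 0.1632]
orientation: [0.649, 0.76, 0.0, -0.0]
force: [0.6, -0.4, -1.0]
opening: 0.796
grasp_force: 0.0
```

```bash
python3 - <<'E'
from h import *
t,s=cam("top"),cam("side")
go([.5,.3,.15])
a=cv2.resize(t["img"][105:165,205:345],None,fx=5.6,fy=5.6,interpolation=cv2.INTER_CUBIC);b=cv2.resize(s["img"][150:250,265:365],None,fx=2.6,fy=2.6,interpolation=cv2.INTER_CUBIC)
o=np.zeros((600,800,3),np.uint8);o[:336,:784]=a[:336,:784];o[338:598,:260]=b;
c=cv2.resize(s["img"][80:150,230:350],None,fx=3,fy=3);o[338:548,300:660]=c
cv2.imwrite("pics/f.png",o[:,:,::-1])
E
```

```text
t 32.17 at [0.4676 0.2612 0.1628] psi 1.723 lin [0.0334 0.0379 0.0128] rows>= 1.3 spin None open 0.8 F [-0.   1.1 -0.4]
```

View pics/f.png

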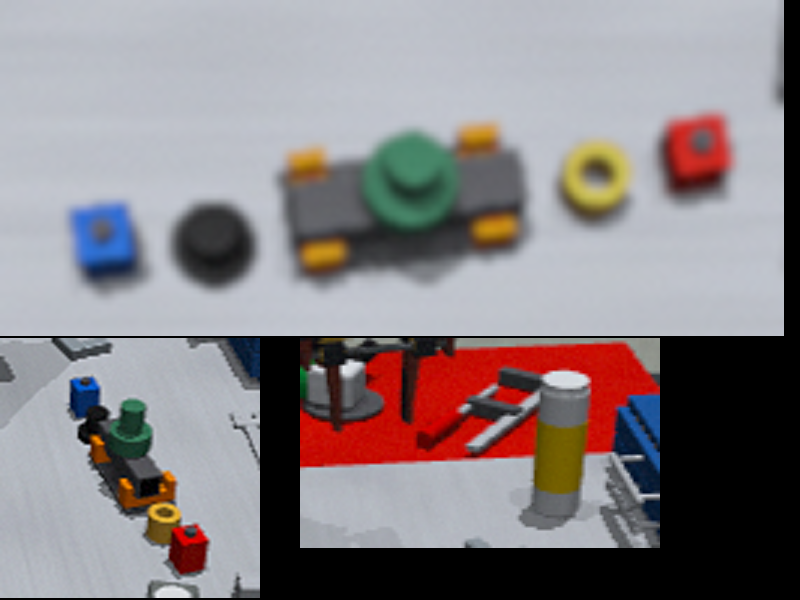

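The final view shows everything upright and released. The tube lies in both saddles (283 to 523) with the weight at (410,185), about 3 mm from its middle. The boss (214,243) and bush (597,177) are centred in their gaps, between edges 135/297 and 525/668, and the can is standing. I hand in.

```bash
python3 -c "
from rig import bot
print(bot.close_job())"
```

```text
the job is handed in; nothing more can be done
None
```

The job is handed in at about 32 s (limit 109 s), but the verdict was not shown: by the last pictures the tube lies in both saddles with its ends flush, the weight stands about 3 mm off its middle, the bush and boss are within about 3 mm of mid-gap, and the spray can is still standing.

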